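# Put the hung lens paddles away in the instrument drawer

### The job

Clear the hook rack at the end of the eye clinic's day: draw the drawer well open, take every lens paddle off its hooks (push it sideways against the sprung keeper until it is clear of the hook tips, then lift it off) and lay them all flat on the drawer's floor, lengthwise, side by side, with every handle towards the drawer's front panel. Then push the drawer fully shut, leaving the tissue box, bottle and spectacle case where they are.

Things in the scene. Friction and masses are not known exactly. Their poses are not given: they have to be found in the camera images.
- rack: fixed aluminium base plate (150 x 330 x 12 mm) on the worktop with four identical twin-hook stations side by side, some empty. Origin: centre of its underside; z up, x along the hung paddles, y across them. Stations are centred at y = -120, -40, 40 and 120 mm in this frame; a hung paddle's mid point lies at its station's centre, 83 mm above the worktop, handle towards +x or -x
- rack_saddle (a point): centre of the rack at the height of the hook saddles, 75 mm above the worktop; axes as the rack. Each station has two steel hooks 8 mm thick at x = +-44 mm. Level saddles run from 20 mm on the -y to 34 mm on the +y side of the station. On the -y side an upright nose curls over the paddle, 4 to 10 mm above it, reaching to y = -3 mm: lifting straight up is blocked
- rack_keeper (a point): axes as the rack; shows where a keeper stands relative to its station (14.5 mm to +y). Two upright flaps at x = +-34 mm on one shaft 26 mm below the saddle, tops 24 mm above it. Pushing the paddle in +y tips the keeper back (3 N rising to 6 N, stop at about 20 mm); 11 mm clears the curls, 15 mm leaves margin. Hold there and lift; the keeper springs back by itself
- drawer (a joint): how far the drawer of the low white cabinet is out, m: 0 shut, 0.215 fully out. It slides level towards the robot, along -x of point drawer_floor, with about 2 N friction, and stays where it is left. It starts ajar
- drawer_floor (a point): on the drawer's inner floor, 24 mm above the worktop, where it meets the middle of the front panel; moves with the drawer. x axis: from the front panel towards the cabinet's back, z up. The inner floor runs 210 mm in x (0 to 210) and 270 mm in y (-135 to 135); side walls 30 mm high. The fixed cabinet is 310 mm wide, 100 mm high; its front edge lies at x = (opening - 12 mm) here
- drawer_front (a point): point in the drawer's front panel, centred in its width and thickness, 80 mm above the worktop; moves with the drawer, same axes as drawer_floor. The panel is 12 mm thick (along x), 302 mm wide, and has no knob: its upper edge is 80 mm above the worktop at this point; it can be pinched over its upper edge from above, or pushed on its outer face
- paddle0_mid (a point): lens paddle, 178 mm long, 16 mm thick, about 90 g: a straight black bar 24 mm wide (x = -84 to +55 mm, outer half of it a grey grip) with a round lens head 48 mm across centred at x = +70 mm. This point: its balance point, half-way up the bar, midway between the hooks when hung. x axis: from handle to lens head, z through the thickness. All are alike; None if absent
- paddle0_handle (a point): point in the paddle's handle (grey grip), 60 mm from its mid point, away from the lens head
- paddle1_mid (a point): lens paddle, 178 mm long, 16 mm thick, about 90 g: a straight black bar 24 mm wide (x = -84 to +55 mm, outer half of it a grey grip) with a round lens head 48 mm across centred at x = +70 mm. This point: its balance point, half-way up the bar, midway between the hooks when hung. x axis: from handle to lens head, z through the thickness. All are alike; None if absent
- paddle1_handle (a point): point in the paddle's handle (grey grip), 60 mm from its mid point, away from the lens head
- paddle2_mid (a point): lens paddle, 178 mm long, 16 mm thick, about 90 g: a straight black bar 24 mm wide (x = -84 to +55 mm, outer half of it a grey grip) with a round lens head 48 mm across centred at x = +70 mm. This point: its balance point, half-way up the bar, midway between the hooks when hung. x axis: from handle to lens head, z through the thickness. All are alike; None if absent
- paddle2_handle (a point): point in the paddle's handle (grey grip), 60 mm from its mid point, away from the lens head
- paddle3_mid (a point): lens paddle, 178 mm long, 16 mm thick, about 90 g: a straight black bar 24 mm wide (x = -84 to +55 mm, outer half of it a grey grip) with a round lens head 48 mm across centred at x = +70 mm. This point: its balance point, half-way up the bar, midway between the hooks when hung. x axis: from handle to lens head, z through the thickness. All are alike; None if absent
- paddle3_handle (a point): point in the paddle's handle (grey grip), 60 mm from its mid point, away from the lens head
- tissue_box: blue cardboard tissue box, 90 x 200 x 75 mm, bystander; origin at the centre of its underside
- drops: small upright bottle, 48 mm in diameter, 100 mm high, bystander; origin at the centre of its underside
- case: grey spectacle case, 140 x 50 x 36 mm, long side along its x, bystander; origin at the centre of its underside

How it is judged:
By the outcome, as a careful person would: the job done as asked, in the order asked, and still so for the second after the job is handed in, with the robot touching nothing.
Of paddle0, paddle1, paddle2, paddle3 only 3 to 4 are there at a start; the rules pass over those that are not, and their reading is None.
Once in a run the grip may slacken for a moment while it holds something.
It also fails if it takes over 210 s, if anything falls off the work surface, if the arm or the gripper's body presses on something with over 40 N, if the wrist force passes 120 N, or if a joint passes its speed limit or range.

### The arm

A 6-joint arm with a two-finger parallel gripper is mounted at the origin on the work surface. World frame = base frame: x ahead of the robot, y to its left, z up, the work surface at z = 0. Lengths are in m, angles in rad, forces in N, time in s.
With the tool pointing down it reaches from about 0.35 to 0.775 m from the base axis. Payload 5.5 kg.
Tool frame: the origin (TCP) lies midway between the tips of the shut fingers; the grasp point (between the pads) lies behind it (env.grip_point_offset is the z of the grasp point in the tool frame, in m); z points along the fingers, y is the direction in which the jaws open and shut (so a half turn about z gives the same grasp; the last joint's range is limited). The gripper opens to 85 mm and grips with 20 to 120 N. Pads are 22 mm wide; open, the fingers measure 114 mm over their backs; the gripper's body (76 mm by 85 mm) begins 54 mm behind the grasp point. The pads swing forward as they close: fully open they stand 13 mm farther back than shut.
Start: joints at [1.034, 0.313, 0.046, 1.304, 0, 1.431], TCP at [0.222, 0.53, 0.231] pointing down, gripper open.
Joint ranges: [-2.76, 2.76], [-0.86, 1.69], [-1.03, 1.26], [-2.2, 2.34], [-1.47, 1.5], [-3.14, 3.14]. Speed limits (rad/s): [2.57, 2.57, 3.14, 3.14, 3.14, 3.14].

### API

Orientations are given as a unit quaternion [w, x, y, z].
In Python, from workcell import env, viewer gives the robot as it stands. The module is installed in compiled form; this text tells all that it offers.
- The arm moves only by the shell command python3 -m inch 'ROWS' [OPENING] [FORCE]. ROWS is JSON, a list of rows, each a list of 2 entries, a list of its own where there are three numbers: the shift along the tool's x, y, z in m, then the turn about the tool's z in degrees. In form: [[[tx, ty, tz], spin], ...]. A call has 1 to 5 rows; each row is the pose to reach, as a shift and turn from the pose measured when the call began, along the tool's axes at that moment; what a row does not reach only later rows make up. A row lasts 1/12 s, in which the tool goes at most 41.7 mm and 7.16 degrees, less where a joint would pass 70% of its speed; a pose out of reach is approached as far as the arm can. A call with a gripper value outside its range is refused whole. OPENING is the closure, from 0 (fully open) to 1 (shut), set as the call begins (- or left out, the last holds). The fingers move at their own pace and stop on an object; FORCE is the grip in N (left out, the last holds). Time passes only in rows, so rows that repeat a pose let the fingers close. It gives the time, the measured TCP pose, the force and the opening at its end, in the units of the state.
- env.get_state(): the state, without advancing time (a new reading comes with each control period).
- viewer.read_camera(name): name is "side" or "top" or "wrist"; returns a dict with "image" (480x640x3 uint8, red, green, blue), "depth" (480x640 float32, m along the optical axis (not along the pixel's ray), 0 where there is no reading), "vertical_fov" (degrees; the focal length in pixels is half the picture's height over the tangent of half this angle, whatever the lens; pixels are square), "cx", "cy" (the principal point, pixels), "R" (3x3) and "t" (3): a world point X has camera coordinates R X + t; the wrist camera has in their place "T_tool_cam" (4x4, takes a point from camera to tool coordinates, whose origin is the TCP and whose axes are the flange's). Camera axes: x right, y down, z forward; pixel columns grow to the right and rows downward; lengths in m; the calibration is good to about 2 mm. A picture is of the moment at which its call begins: read the wrist's pose just before it.
- env.hand_in(): hands the job in, once; it reports no verdict.
The state is a dict: "clock": time; "joint_pos": joint angles; "qvel": joint speeds; "tau": joint torques, N m; "tcp_pos": TCP position; "orientation": TCP orientation; "wrist_force": force on the tool from outside, world axes, zero at the start; "ft_torque": the same for the moment, N m; "finger_gap": finger opening in m.
Only numpy, scipy, OpenCV 4.12 (cv2) and the standard library are available. Lean on these libraries where they do the work, as an engineer would, in place of code of your own. Each camera call takes 0.05 s, during which the arm holds its last target. There are 200 camera calls.

## Working session

There is one attempt and no reset: what is moved stays moved. The work goes in short steps, Python scripts to look and compute and a shell command to move; the robot and the scene stay as the last step left them, time stands still between calls to the robot, and variables do not carry over. Pictures are saved under pics/ and viewed, on a budget of 14 in all, crops included, one or two more only if the job needs it, and the job is handed in when it is done.

```bash
mkdir -p pics
cat > h.py <<'E'
import numpy as np, cv2
from workcell import env, viewer
from scipy.spatial.transform import Rotation as Ro
def f_of(c): return 240/np.tan(np.radians(c["vertical_fov"])/2)
def pose(s=None):
    s=s or env.get_state(); w,x,y,z=s["orientation"]
    return Ro.from_quat([x,y,z,w]).as_matrix(), np.array(s["tcp_pos"])
def extr(c,P=None):
    "returns Rcw(cam->world), origin"
    if "T_tool_cam" in c:
        R,t=P; T=np.array(c["T_tool_cam"]); return R@T[:3,:3], R@T[:3,3]+t
    R=np.array(c["R"]); return R.T, -R.T@np.array(c["t"])
def cloud(c,P=None):
    f=f_of(c); d=c["depth"]; v,u=np.mgrid[:480,:640]
    X=np.stack([(u-c["cx"])/f*d,(v-c["cy"])/f*d,d],-1)
    R,o=extr(c,P); return X@R.T+o
def shot(name,save=None):
    P=pose(); c=viewer.read_camera(name)
    if save: cv2.imwrite("pics/"+save,c["image"][:,:,::-1])
    return c,P
E
python3 - <<'E'
from h import *
print(env.get_state(), env.grip_point_offset)
for n in ["top","side"]:
    c,P=shot(n,n+"0.png"); np.savez(n+"0.npz",im=c["image"],X=cloud(c,P),d=c["depth"])
    print(n,c["vertical_fov"],c["cx"],c["cy"],extr(c,P))
E
```

```text
{'clock': 0.0, 'joint_pos': array([ 1.03437545e+00,  3.14027818e-01,  4.49460815e-02,  1.30358034e+00,
       -8.51560117e-06,  1.43121392e+00]), 'qvel': array([ 0.00085259, -0.00130251,  0.00104916, -0.00034879, -0.00099421,
        0.0008958 ]), 'tau': array([-6.21747654e-05, -4.80629718e+01,  2.98528361e+01,  1.92857272e-02,
        3.57051681e-05, -5.32171001e-06]), 'tcp_pos': array([0.22197412, 0.52986401, 0.23037981]), 'orientation': array([-3.05326764e-04,  1.97119738e-01,  9.80378977e-01, -8.81504107e-04]), 'wrist_force': array([ 0.35608833, -0.73927999,  0.00500032]), 'ft_torque': array([-0.05524982, -0.0419845 , -0.02085797]), 'finger_gap': 0.08536371951848559} -0.0187
top 55.84478746003892 322.50009313025726 234.54899923548143 (array([[ 9.02867086e-04, -9.87756753e-01,  1.55999303e-01],
       [-9.99999533e-01, -9.45726054e-04, -2.00517767e-04],
       [ 3.45595384e-04, -1.55999049e-01, -9.87757145e-01]]), array([0.45518525, 0.05691583, 1.00855081]))
side 54.214292690865 315.60078930973 232.36946611005936 (array([[-0.90786893, -0.33177371,  0.25632051],
       [-0.41890278,  0.69281037, -0.58697041],
       [ 0.01715984, -0.64026557, -0.76796194]]), array([0.34424449, 0.6434018 , 0.82659098]))
```

View pics/top0.png

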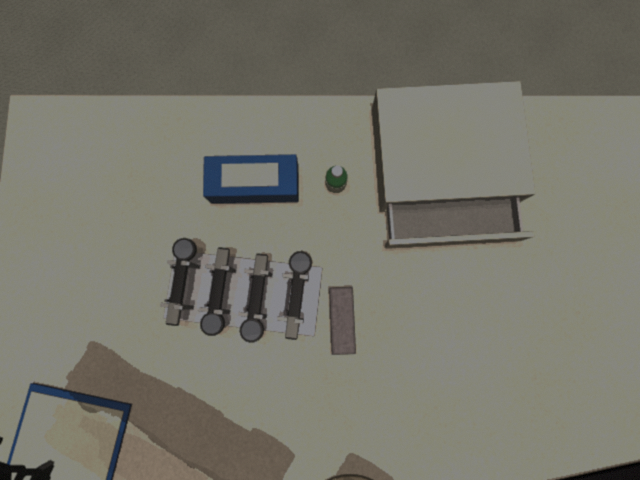

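View pics/side0.png

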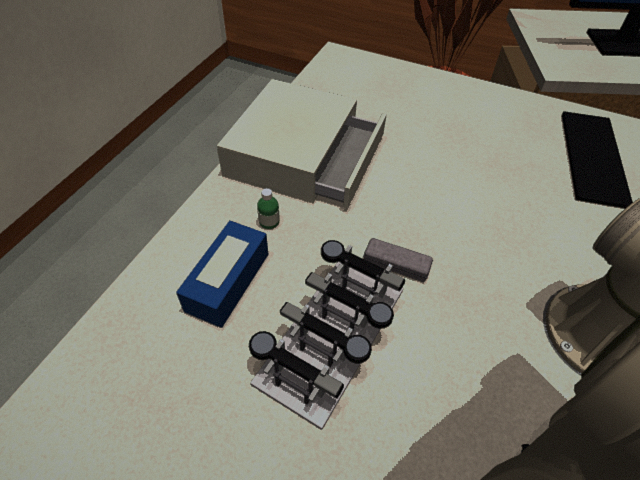

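```bash
cat > m.py <<'E'
from h import *
D=np.load("top0.npz"); im=D["im"]; X=D["X"]
hsv=cv2.cvtColor(im,cv2.COLOR_RGB2HSV)
# paddles: dark, z 0.085-0.1
z=X[...,2]
m=((im.max(2)<75)&(z>0.08)&(z<0.1)).astype(np.uint8); m[:,:150]=0; m[:230]=0;m[350:]=0; m[:,330:]=0
m=cv2.morphologyEx(m,cv2.MORPH_OPEN,np.ones((3,3)))
n,l,s,ce=cv2.connectedComponentsWithStats(m)
for i in range(1,n):
    if s[i,4]<150: continue
    p=X[l==i][:,:2]; c=p.mean(0); w,V=np.linalg.eigh(np.cov(p.T)); a=V[:,1]; a=a*np.sign(a[0]); q=(p-c)@a
    print("pad",s[i],c.round(4),np.degrees(np.arctan2(a[1],a[0])).round(2),"ends",(c+a*q.min()).round(4),(c+a*q.max()).round(4),np.median(X[l==i][:,2]).round(4))
print("z hist rack"); 
for name,mm in {"plate":(z>0.008)&(z<0.02)&(np.mgrid[:480,:640][1]<330)&(np.mgrid[:480,:640][1]>150)&(np.mgrid[:480,:640][0]>235)&(np.mgrid[:480,:640][0]<350),
 "cabtop":(z>0.094)&(z<0.106)&(np.mgrid[:480,:640][1]>360)&(np.mgrid[:480,:640][0]<215),
 "panel":(z>0.072)&(z<0.088)&(np.mgrid[:480,:640][1]>370)&(np.mgrid[:480,:640][0]>215)&(np.mgrid[:480,:640][0]<260),
 "tissue":(z>0.068)&(z<0.082)&(np.mgrid[:480,:640][1]<310)&(np.mgrid[:480,:640][0]<215),
 "case":(z>0.03)&(z<0.042)&(np.mgrid[:480,:640][1]>322)&(np.mgrid[:480,:640][1]<365)&(np.mgrid[:480,:640][0]>270)&(np.mgrid[:480,:640][0]<365),
 "drops":(z>0.05)&(z<0.12)&(np.mgrid[:480,:640][1]>315)&(np.mgrid[:480,:640][1]<360)&(np.mgrid[:480,:640][0]<205)}.items():
    p=X[mm][:,:2].astype(np.float32); r=cv2.minAreaRect(p); print(name,len(p),np.round(r[0],4),np.round(r[1],4),round(r[2],2),np.round(cv2.boxPoints(r),3).tolist())
crop=im[230:350,150:340]; cv2.imwrite("pics/crop1.png",cv2.resize(np.clip(crop[:,:,::-1].astype(float)*1.6,0,255).astype(np.uint8),None,fx=4,fy=4,interpolation=cv2.INTER_CUBIC))
E
python3 m.py
```

```text
pad [176 239  21  24 158] [0.5628 0.3304] -34.84 ends [0.5385 0.3474] [0.5825 0.3167] 0.0919
pad [167 264  21  40 515] [0.4999 0.3476] -6.79 ends [0.461  0.3522] [0.5389 0.3429] 0.0917
pad [207 269  20  46 569] [0.4867 0.2695] -8.21 ends [0.4382 0.2765] [0.5293 0.2634] 0.092
pad [288 270  16  48 530] [0.4772 0.1106] -4.0 ends [0.434  0.1136] [0.5269 0.1071] 0.092
pad [247 275  18  61 619] [0.468  0.1896] -0.45 ends [0.398  0.1902] [0.5172 0.1893] 0.0919
z hist rack
plate 5680 [0.4838 0.2186] [0.3539 0.1503] 83.5 [[0.3889999985694885, 0.050999999046325684], [0.5379999876022339, 0.03400000184774399], [0.578000009059906, 0.38600000739097595], [0.42899999022483826, 0.40299999713897705]]
cabtop 16810 [ 0.8002 -0.2195] [0.2517 0.3113] 3.29 [[0.6660000085830688, -0.07100000232458115], [0.6840000152587891, -0.38199999928474426], [0.9350000023841858, -0.36800000071525574], [0.9169999957084656, -0.05700000002980232]]
panel 892 [ 0.5956 -0.2309] [0.0126 0.3013] 3.26 [[0.5809999704360962, -0.08100000023841858], [0.5979999899864197, -0.38199999928474426], [0.6110000014305115, -0.38100001215934753], [0.5929999947547913, -0.07999999821186066]]
tissue 3849 [0.7312 0.2125] [0.0915 0.1996] 1.22 [[0.6830000281333923, 0.3109999895095825], [0.6880000233650208, 0.1120000034570694], [0.7789999842643738, 0.11400000005960464], [0.7749999761581421, 0.31299999356269836]]
case 1556 [0.4261 0.0152] [0.1399 0.05  ] 2.23 [[0.35499998927116394, 0.03700000047683716], [0.3569999933242798, -0.012000000104308128], [0.4970000088214874, -0.007000000216066837], [0.4950000047683716, 0.0430000014603138]]
drops 389 [0.7324 0.0263] [0.046  0.0452] 89.73 [[0.7099999785423279, 0.003000000026077032], [0.7549999952316284, 0.003000000026077032], [0.7549999952316284, 0.04899999871850014], [0.7099999785423279, 0.04899999871850014]]
```

View pics/crop1.png

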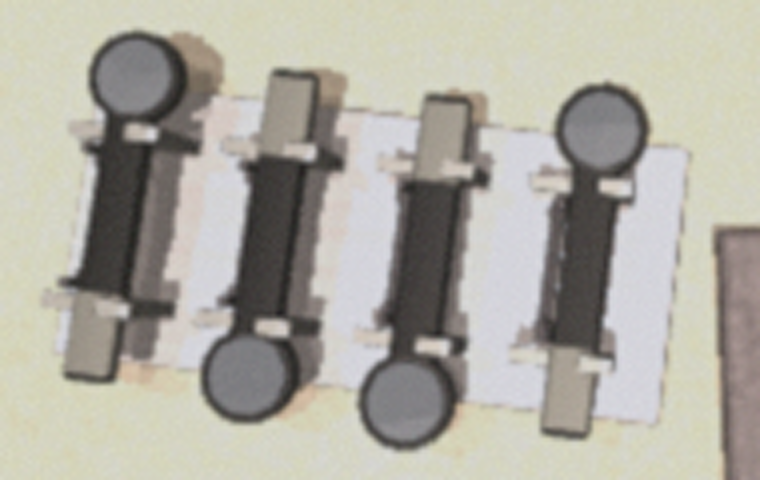

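```bash
cat >> h.py <<'E'
def go(x,y,z,yaw=None):
    "tool shift and spin to bring TCP to x,y,z with tool-y axis at world yaw (deg, mod 180)"
    s=env.get_state(); R,t=pose(s); d=R.T@(np.array([x,y,z])-t); cur=np.degrees(np.arctan2(R[1,1],R[0,1]))
    out=[round(float(v),4) for v in d]
    sp=None if yaw is None else round(float(-((yaw-cur+90)%180-90)),2)
    print("shift",out,"spin",sp,"| clk",round(s["clock"],2),"tcp",t.round(4),"yawY",round(float(cur),2),"j1,j6",np.degrees(s["joint_pos"][[0,5]]).round(1),"F",np.round(s["wrist_force"],1),"gap",round(s["finger_gap"],4),"tilt",np.round(R[:2,2],4))
E
python3 -c "
from h import *
go(.5956,-.2309,.2,3.27)"
```

```text
shift [-0.6386, -0.5573, 0.0313] spin 64.0 | clk 0.1 tcp [0.222  0.5299 0.2305] yawY 67.27 j1,j6 [59.3 82. ] F [-0.3 -0.8 -0.4] gap 0.0854 tilt [-0.0008 -0.0014]
```

```bash
python3 -m inch '[[[-0.031,-0.027,0],0],[[-0.063,-0.054,0],0],[[-0.094,-0.081,0],0],[[-0.126,-0.109,0],0],[[-0.157,-0.136,0],0]]' 0.3; python3 -m inch '[[[-0.16,-0.139,0],0],[[-0.16,-0.139,0],0],[[-0.16,-0.139,0],0],[[-0.16,-0.139,0],0],[[-0.16,-0.139,0],0]]'; python3 -m inch '[[[-0.16,-0.139,0],36],[[-0.16,-0.139,0],36],[[-0.16,-0.139,0],36],[[-0.16,-0.139,0],36],[[-0.16,-0.139,0],36]]'; python3 -c "
from h import *
go(.5956,-.2309,.2,3.27)"
```

```text
clock: 0.52
tcp_pos: [0.3141, 0.3423, 0.2302]
orientation: [-0.0, 0.197, 0.98, -0.001]
wrist_force: [0.9, 0.0, 0.2]
finger_gap: 0.0598
clock: 0.93
tcp_pos: [0.406, 0.1551, 0.2304]
orientation: [-0.001, 0.197, 0.98, -0.001]
wrist_force: [1.3, 0.7, -0.8]
finger_gap: 0.0597
clock: 1.35
tcp_pos: [0.4979, -0.032, 0.2303]
orientation: [-0.0, 0.491, 0.871, -0.001]
wrist_force: [0.8, -0.4, -0.3]
finger_gap: 0.06
shift [-0.2207, -0.0191, 0.0305] spin 27.87 | clk 1.35 tcp [ 0.4979 -0.032   0.2303] yawY 31.14 j1,j6 [-12.8  46. ] F [ 0.8 -0.4 -0.3] gap 0.06 tilt [-0.0018 -0.0016]
```

```bash
python3 -m inch '[[[-0.22,-0.019,0.03],28],[[-0.22,-0.019,0.03],28],[[-0.22,-0.019,0.03],28],[[-0.22,-0.019,0.03],28],[[-0.22,-0.019,0.03],28]]'; python3 -m inch '[[[0,0,0],0],[[0,0,0],0]]'
python3 - <<'E'
from h import *
go(.5956,-.2309,.06,3.27)
c,P=shot("wrist","w1.png"); X=cloud(c,P); z=X[...,2]
print(np.array(c["T_tool_cam"]).round(3))
m=(z>0.073)&(z<0.087)&(abs(X[...,0]-.596)<.03)
p=X[m][:,:2].astype(np.float32); r=cv2.minAreaRect(p); print(len(p),np.round(r[0],4),np.round(r[1],4),r[2], np.polyfit(p[:,1],p[:,0],1),np.median(z[m]))
E
```

```text
clock: 1.77
tcp_pos: [0.5884, -0.2175, 0.2018]
orientation: [-0.001, 0.69, 0.724, -0.001]
wrist_force: [0.7, 0.7, -0.1]
finger_gap: 0.0597
clock: 1.93
tcp_pos: [0.5881, -0.2197, 0.1993]
orientation: [-0.002, 0.691, 0.723, -0.002]
wrist_force: [-0.3, 0.8, 1.2]
finger_gap: 0.06
shift [-0.0117, 0.0078, 0.1393] spin -0.64 | clk 1.93 tcp [ 0.5881 -0.2197  0.1993] yawY 2.63 j1,j6 [-27.7  59.6] F [-0.3  0.8  1.2] gap 0.06 tilt [-0.0056  0.0004]
[[ 0.    -0.963 -0.268  0.069]
 [ 1.     0.     0.001  0.001]
 [-0.001 -0.268  0.963 -0.143]
 [ 0.     0.     0.     1.   ]]
6718 [ 0.596  -0.2266] [0.012  0.2955] 3.279905080795288 [-0.05739463  0.58295852] 0.07990840962263795
```

View pics/w1.png

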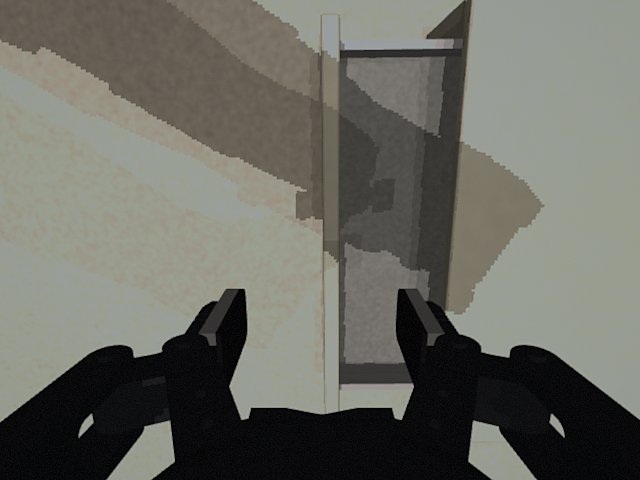

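```bash
python3 -m inch '[[[-0.011,0.0078,0.03],0],[[-0.0115,0.0078,0.06],-0.6],[[-0.0115,0.0078,0.09],-0.6],[[-0.0115,0.0078,0.12],-0.6],[[-0.0115,0.0078,0.138],-0.6]]'; python3 -m inch '[[[0,0,0],0],[[0,0,0],0],[[0,0,0],0],[[0,0,0],0],[[0,0,0],0]]' 1 50;python3 -m inch '[[[0,0,0],0],[[0,0,0],0],[[0,0,0],0]]'; python3 -c "
from h import *
go(.4706,-.2381,.06,3.27)"
```

```text
clock: 2.4
tcp_pos: [0.5933, -0.2262, 0.0597]
orientation: [-0.004, 0.685, 0.728, -0.002]
wrist_force: [-0.5, 0.4, -0.6]
finger_gap: 0.0597
clock: 2.82
tcp_pos: [0.5947, -0.2262, 0.0623]
orientation: [-0.002, 0.685, 0.728, -0.001]
wrist_force: [-0.7, 2.6, 6.3]
finger_gap: 0.0107
clock: 3.07
tcp_pos: [0.5947, -0.2262, 0.0624]
orientation: [-0.002, 0.685, 0.728, -0.001]
wrist_force: [0.0, 0.8, -4.8]
finger_gap: 0.011
shift [-0.0044, -0.1246, 0.0029] spin 0.21 | clk 3.07 tcp [ 0.5947 -0.2262  0.0624] yawY 3.48 j1,j6 [-28.   58.5] F [ 0.   0.8 -4.8] gap 0.011 tilt [-0.0048  0.0017]
```

```bash
python3 -m inch '[[[0,-0.015,0],0],[[0,-0.04,0],0],[[0,-0.065,0],0],[[0,-0.09,0],0],[[0,-0.11,0],0]]';python3 -m inch '[[[0,-0.012,0],0],[[0,-0.012,0],0],[[0,-0.012,0],0]]'; python3 -c "
from h import *
go(.4706,-.2381,.06,3.27)"
```

```text
clock: 3.48
tcp_pos: [0.484, -0.2324, 0.0624]
orientation: [-0.002, 0.685, 0.728, -0.0]
wrist_force: [4.3, -0.0, -10.9]
finger_gap: 0.0109
clock: 3.73
tcp_pos: [0.471, -0.2332, 0.0623]
orientation: [-0.003, 0.686, 0.728, -0.001]
wrist_force: [-1.7, -0.1, -4.7]
finger_gap: 0.0107
shift [-0.0049, -0.0007, 0.0023] spin 0.15 | clk 3.73 tcp [ 0.471  -0.2332  0.0623] yawY 3.42 j1,j6 [-35.1  51.5] F [-1.7 -0.1 -4.7] gap 0.0107 tilt [-0.0055  0.0031]
```

```bash
python3 -m inch '[[[0,0,0],0],[[0,0,0],0],[[0,0,0],0],[[0,0,-0.04],0],[[0,0,-0.08],0]]' 0.3; python3 -m inch '[[[0,0,-0.04],0],[[0,0,-0.08],0],[[0,0,-0.12],0],[[0,0,-0.12],0]]';  python3 -c "
from h import *
go(.56,.2,.26,83.5)"
```

```text
clock: 4.15
tcp_pos: [0.4705, -0.2322, 0.1415]
orientation: [-0.006, 0.685, 0.728, -0.001]
wrist_force: [1.2, -0.9, -0.4]
finger_gap: 0.0598
clock: 4.48
tcp_pos: [0.4755, -0.235, 0.2708]
orientation: [0.002, 0.685, 0.728, 0.0]
wrist_force: [1.1, -0.1, 0.3]
finger_gap: 0.0593
shift [0.429, 0.1109, 0.01] spin -79.99 | clk 4.48 tcp [ 0.4755 -0.235   0.2708] yawY 3.51 j1,j6 [-35.   51.5] F [ 1.1 -0.1  0.3] gap 0.0593 tilt [ 0.003  -0.0023]
```

```bash
python3 -m inch '[[[0.2,0.052,0],0],[[0.2,0.052,0],0],[[0.2,0.052,0],0],[[0.2,0.052,0],0],[[0.2,0.052,0],0]]'; python3 -m inch '[[[0.22,0.057,0],-36],[[0.22,0.057,0],-36],[[0.22,0.057,0],-36],[[0.22,0.057,0],-36],[[0.22,0.057,0],-36]]';python3 -m inch '[[[0,0,0],-44],[[0,0,0],-44],[[0,0,0],-44],[[0,0,0],-44],[[0,0,0],-44]]';  python3 -c "
from h import *
go(.56,.2,.27,83.5)"
```

```text
clock: 4.9
tcp_pos: [0.5162, -0.0299, 0.2714]
orientation: [0.003, 0.685, 0.729, 0.001]
wrist_force: [0.7, -0.4, 0.3]
finger_gap: 0.0597
clock: 5.32
tcp_pos: [0.5561, 0.1751, 0.2718]
orientation: [0.004, 0.425, 0.905, 0.001]
wrist_force: [0.5, -0.5, -0.3]
finger_gap: 0.0593
clock: 5.73
tcp_pos: [0.5567, 0.1762, 0.2722]
orientation: [0.004, 0.126, 0.992, -0.0]
wrist_force: [0.3, -0.0, 0.6]
finger_gap: 0.0599
shift [0.0028, 0.0239, 0.0022] spin -7.93 | clk 5.73 tcp [0.5567 0.1762 0.2722] yawY 75.57 j1,j6 [ 9.8 24.2] F [ 0.3 -0.   0.6] gap 0.0599 tilt [ 0.0085 -0.0016]
```

```bash
python3 -m inch '[[[0.003,0.024,0.0],-4],[[0.003,0.024,0.0],-8],[[0.003,0.024,0.0],-8],[[0.003,0.024,0.0],-8]]'
python3 - <<'E'
from h import *
go(.56,.2,.27,83.5)
c,P=shot("wrist","w2.png"); X=cloud(c,P); im=c["image"]; np.savez("w2.npz",im=im,X=X); z=X[...,2]
for nm,m in {"padtop":(z>.087)&(z<.095)}.items():
    m=cv2.morphologyEx(m.astype(np.uint8),cv2.MORPH_OPEN,np.ones((5,5)))
    n,l,s,ce=cv2.connectedComponentsWithStats(m)
    for i in range(1,n):
        if s[i,4]<1500: continue
        q=X[l==i]; r=cv2.minAreaRect(q[:,:2].astype(np.float32)); print(s[i],np.round(r[0],4),np.round(r[1],4),round(r[2],2),np.median(q[:,2]).round(4))
E
```

```text
clock: 6.07
tcp_pos: [0.5601, 0.2007, 0.2725]
orientation: [0.005, 0.057, 0.998, -0.0]
wrist_force: [-0.3, -0.3, 0.4]
finger_gap: 0.0598
shift [0.0001, -0.0007, 0.0025] spin 0.02 | clk 6.07 tcp [0.5601 0.2007 0.2725] yawY 83.52 j1,j6 [12.1 18.6] F [-0.3 -0.3  0.4] gap 0.0598 tilt [ 0.0092 -0.0015]
[ 266    0   62  215 7163] [0.4796 0.1921] [0.0468 0.166 ] 83.62 0.0911
[ 371    0   61  219 7318] [0.4904 0.272 ] [0.0466 0.1697] 83.79 0.0912
[ 177    6   59  225 7239] [0.48   0.1173] [0.0466 0.1769] 79.06 0.0911
[ 455    6   67  225 7103] [0.5064 0.3503] [0.047  0.1765] 83.24 0.0913
```

View pics/w2.png

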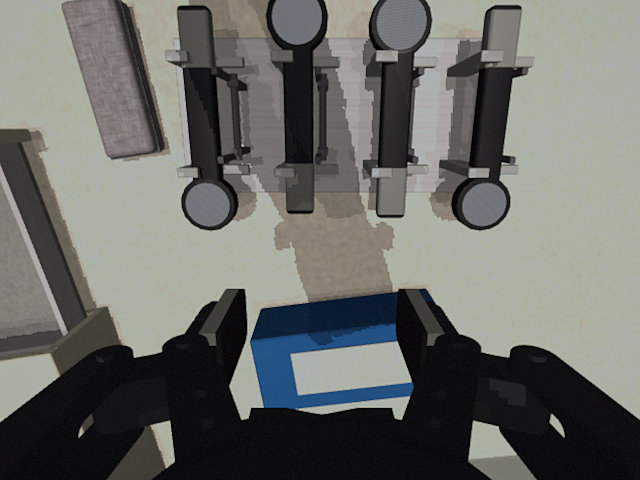

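Run:
```python
from h import *
D=np.load("w2.npz"); X=D["X"]; z=X[...,2]
m=cv2.morphologyEx(((z>.087)&(z<.095)).astype(np.uint8),cv2.MORPH_OPEN,np.ones((5,5)))
n,l,s,ce=cv2.connectedComponentsWithStats(m)
a=np.radians(-6.5); 
mids={}
for i in range(1,n):
    if s[i,4]<1500: continue
    q=X[l==i][:,:2]
    for it in range(3):
        ex=np.array([np.cos(a),np.sin(a)]); ey=np.array([-ex[1],ex[0]])
    u=q@ex; v=q@ey
    c0=np.array([.49,.2315])@ex
    k=abs(u-c0)<.033; pf=[]
    for b in np.arange(-.03,.03,.004):
        kk=(u>c0+b)&(u<c0+b+.004); 
        if kk.sum()>5: pf.append((b+.002,(np.percentile(v[kk],2)+np.percentile(v[kk],98))/2,np.ptp(v[kk])))
    pf=np.array(pf); f=np.polyfit(pf[:,0],pf[:,1],1); print("s",i,"v at c0",f[1].round(4),"slope deg",np.degrees(f[0]).round(2),"width",np.median(pf[:,2]).round(4),"u range",(u.min()-c0).round(4),(u.max()-c0).round(4),"c0",c0.round(4), "head px",s[i][:4])
```

```text
s 1 v at c0 0.2456 slope deg 0.21 width 0.0235 u range -0.0889 0.0771 c0 0.4606 head px [266   0  62 215]
s 2 v at c0 0.325 slope deg 0.04 width 0.0232 u range -0.089 0.0807 c0 0.4606 head px [371   0  61 219]
s 3 v at c0 0.1659 slope deg 0.05 width 0.0235 u range -0.0853 0.0914 c0 0.4606 head px [177   6  59 225]
s 4 v at c0 0.4046 slope deg 0.19 width 0.0235 u range -0.0854 0.0911 c0 0.4606 head px [455   6  67 225]
```

```bash
python3 -c "
from h import *
go(.4745,.1129,.13,83.6)"
```

```text
shift [0.0764, -0.0966, 0.1418] spin -0.11 | clk 6.12 tcp [0.56   0.2004 0.2724] yawY 83.49 j1,j6 [12.1 18.6] F [-0.3  0.5 -0.5] gap 0.0599 tilt [ 0.009  -0.0016]
```

```bash
python3 -m inch '[[[0.025,-0.032,0],0],[[0.05,-0.064,0],0],[[0.076,-0.0965,0.03],0],[[0.076,-0.0965,0.07],0],[[0.076,-0.0965,0.11],0]]'; python3 -m inch '[[[0,0,0.02],0],[[0,0,0.03],0],[[0,0,0.03],0]]'; python3 -c "
from h import *
go(.4745,.1129,.0755,83.6)"
```

```text
clock: 6.53
tcp_pos: [0.4745, 0.1114, 0.1658]
orientation: [0.007, 0.059, 0.998, -0.0]
wrist_force: [0.7, -0.1, -0.9]
finger_gap: 0.0602
clock: 6.78
tcp_pos: [0.4734, 0.1108, 0.134]
orientation: [0.005, 0.06, 0.998, -0.001]
wrist_force: [0.2, 0.6, -0.4]
finger_gap: 0.0595
shift [-0.0002, 0.0022, 0.0585] spin -0.45 | clk 6.78 tcp [0.4734 0.1108 0.134 ] yawY 83.15 j1,j6 [ 3.8 10.6] F [ 0.2  0.6 -0.4] gap 0.0595 tilt [ 0.0106 -0.0018]
```

```bash
python3 -m inch '[[[0,0.0022,0.02],-0.5],[[0,0.0022,0.04],-0.5],[[0,0.0022,0.054],-0.5],[[0,0.0022,0.0585],-0.5],[[0,0.0022,0.0585],-0.5]]'; python3 -m inch '[[[0,0,0],0],[[0,0,0],0],[[0,0,0],0],[[0,0,0],0],[[0,0,0],0]]' 1 60;  python3 -c "
from h import *
go(.4745+.0181,.1129+.159,.0755,83.6)"
```

```text
clock: 7.2
tcp_pos: [0.4749, 0.113, 0.076]
orientation: [0.005, 0.055, 0.998, -0.001]
wrist_force: [0.8, -0.2, -0.0]
finger_gap: 0.0596
clock: 7.62
tcp_pos: [0.4763, 0.1129, 0.0777]
orientation: [0.007, 0.056, 0.998, -0.001]
wrist_force: [-1.0, -2.1, 6.5]
finger_gap: 0.0226
shift [0.0015, 0.1598, 0.0021] spin 0.03 | clk 7.62 tcp [0.4763 0.1129 0.0777] yawY 83.63 j1,j6 [ 4.  10.4] F [-1.  -2.1  6.5] gap 0.0226 tilt [ 0.014  -0.0022]
```

```bash
python3 -m inch '[[[0,0.004,0],0],[[0,0.008,0],0],[[0,0.012,0],0],[[0,0.016,0],0],[[0,0.016,0],0]]';  python3 -c "
from h import *
go(.4763,.1129,.0777,83.6)"
```

```text
clock: 8.03
tcp_pos: [0.478, 0.128, 0.0778]
orientation: [0.007, 0.056, 0.998, -0.002]
wrist_force: [-1.8, -6.9, 1.6]
finger_gap: 0.0219
shift [0.0, -0.0152, 0.0002] spin 0.0 | clk 8.03 tcp [0.478  0.128  0.0778] yawY 83.6 j1,j6 [ 5.9 12.3] F [-1.8 -6.9  1.6] gap 0.0219 tilt [ 0.0139 -0.0056]
```

```bash
python3 -m inch '[[[0,0.001,-0.008],0],[[0,0.001,-0.02],0],[[0,0.001,-0.035],0],[[0,0.001,-0.06],0],[[0,0.001,-0.09],0]]'; python3 -m inch '[[[0,0,-0.03],0],[[0,0,-0.05],0],[[0,0,-0.05],0]]';  python3 - <<'E'
from h import *
# drawer re-measure from top
c,P=shot("top","t2.png"); X=cloud(c,P); z=X[...,2]
m=(z>.074)&(z<.086)&(X[...,1]<-.06)&(X[...,0]<.54)&(X[...,0]>.42)&(X[...,1]>-.42)
p=X[m][:,:2].astype(np.float32); r=cv2.minAreaRect(p); print(len(p),np.round(r[0],4),np.round(r[1],4),r[2])
go(.58,-.3,.2,93.27)
E
```

```text
clock: 8.45
tcp_pos: [0.4756, 0.1299, 0.1675]
orientation: [0.005, 0.056, 0.998, -0.002]
wrist_force: [0.5, 0.2, -0.2]
finger_gap: 0.0223
clock: 8.7
tcp_pos: [0.4777, 0.1312, 0.2224]
orientation: [0.01, 0.055, 0.998, -0.001]
wrist_force: [0.4, -1.1, -0.3]
finger_gap: 0.0225
883 [ 0.4724 -0.2375] [0.012  0.3013] 3.240497350692749
shift [-0.1499, -0.4168, 0.0232] spin -9.63 | clk 8.75 tcp [0.4768 0.131  0.22  ] yawY 83.64 j1,j6 [ 6.2 12.6] F [ 0.7  0.2 -1.2] gap 0.0222 tilt [ 0.0161 -0.0036]
```

View pics/t2.png

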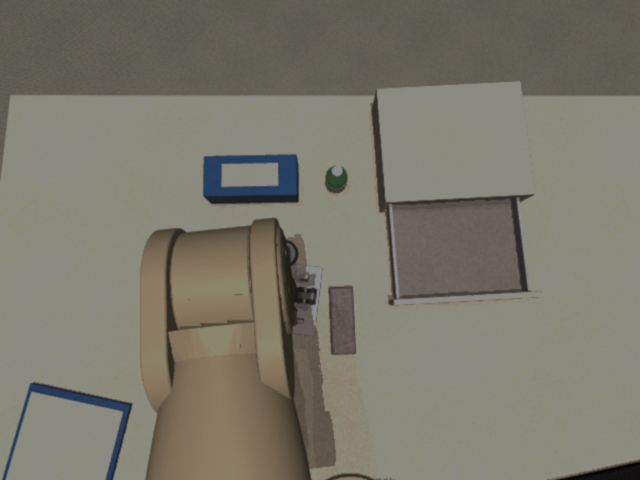

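```bash
python3 -m inch '[[[-0.07,-0.194,0.01],0],[[-0.07,-0.194,0.01],0],[[-0.07,-0.194,0.01],0],[[-0.07,-0.194,0.01],0],[[-0.07,-0.194,0.01],0]]'; python3 -m inch '[[[-0.07,-0.194,0],0],[[-0.07,-0.194,0],0],[[-0.07,-0.194,0],0],[[-0.07,-0.194,0],-5],[[-0.07,-0.194,0],-9.6]]'; python3 -m inch '[[[0,-0.02,0],-4],[[0,-0.02,0],-4],[[0,-0.02,0],-4]]';  python3 - <<'E'
from h import *
go(.5798,-.3216,.13,93.27)
c,P=shot("wrist","w3.png"); X=cloud(c,P); R,t=P
Y=(X-t)@R; m=(abs(Y[...,1])<.03)&(Y[...,2]<.02)&(Y[...,2]>-.03)&(Y[...,0]>.02)&(Y[...,0]<.12)
q=Y[m]; print(len(q)); 
if len(q): print(np.percentile(q,[1,50,99],axis=0).round(4))
E
```

```text
clock: 9.17
tcp_pos: [0.5247, -0.071, 0.2099]
orientation: [0.007, 0.055, 0.998, -0.001]
wrist_force: [0.8, -0.3, -0.5]
finger_gap: 0.0225
clock: 9.58
tcp_pos: [0.5726, -0.273, 0.2092]
orientation: [0.006, -0.03, 1.0, -0.001]
wrist_force: [0.4, 0.1, -0.4]
finger_gap: 0.0217
clock: 9.83
tcp_pos: [0.573, -0.2936, 0.2066]
orientation: [0.005, -0.064, 0.998, 0.001]
wrist_force: [-1.0, 0.6, -0.8]
finger_gap: 0.0225
shift [-0.0024, -0.0286, 0.0766] spin 4.03 | clk 9.83 tcp [ 0.573  -0.2936  0.2066] yawY 97.3 j1,j6 [-34.5 -41.8] F [-1.   0.6 -0.8] gap 0.0225 tilt [0.0102 0.0019]
13578
[[ 0.0208 -0.0108 -0.0158]
 [ 0.056   0.0011 -0.0141]
 [ 0.0845  0.0129 -0.0113]]
```

View pics/w3.png

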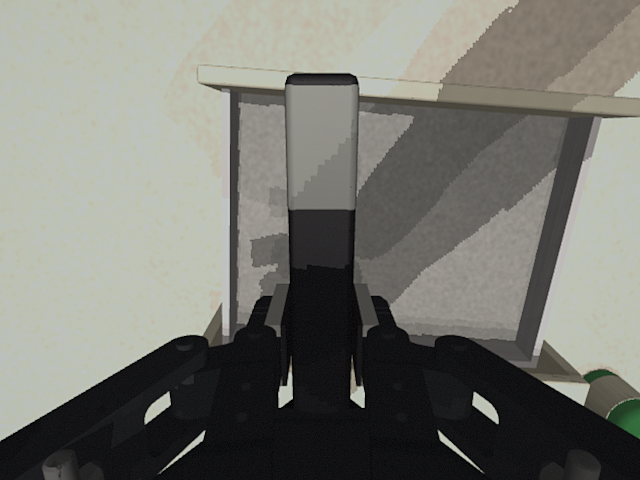

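```bash
python3 -m inch '[[[-0.0024,-0.0286,0],4],[[-0.0024,-0.0286,0.03],4],[[-0.0024,-0.0286,0.07],4],[[-0.0024,-0.0286,0.077],4],[[-0.0024,-0.0286,0.077],4]]'; python3 -c "
from h import *
go(.5798,-.3216,.027,93.27)"
```

```text
clock: 10.3
tcp_pos: [0.5775, -0.3167, 0.1266]
orientation: [0.002, -0.03, 1.0, 0.004]
wrist_force: [-0.1, 0.6, -1.2]
finger_gap: 0.0226
shift [-0.0016, -0.0058, 0.0995] spin 0.19 | clk 10.3 tcp [ 0.5775 -0.3167  0.1266] yawY 93.46 j1,j6 [-35.9 -39.4] F [-0.1  0.6 -1.2] gap 0.0226 tilt [0.0035 0.0073]
```

```bash
python3 -m inch '[[[-0.0016,-0.006,0.01],0],[[-0.0016,-0.006,0.04],0],[[-0.0016,-0.006,0.07],0],[[-0.0016,-0.006,0.09],0],[[-0.0016,-0.006,0.092],0]]'; python3 -m inch '[[[0,0,0],0],[[0,0,0],0]]'; python3 -c "
from h import *
go(.5798,-.3216,.026,93.27)"
```

```text
clock: 10.72
tcp_pos: [0.5785, -0.3203, 0.0318]
orientation: [0.0, -0.03, 1.0, 0.005]
wrist_force: [-0.7, 0.9, -1.7]
finger_gap: 0.0227
clock: 10.88
tcp_pos: [0.5796, -0.3206, 0.0335]
orientation: [0.001, -0.031, 1.0, 0.004]
wrist_force: [-0.6, -0.1, -1.3]
finger_gap: 0.0227
shift [-0.0001, -0.001, 0.0075] spin 0.25 | clk 10.88 tcp [ 0.5796 -0.3206  0.0335] yawY 93.52 j1,j6 [-36.1 -39.6] F [-0.6 -0.1 -1.3] gap 0.0227 tilt [0.0015 0.009 ]
```

```bash
python3 -m inch '[[[0,-0.001,0.003],0],[[0,-0.001,0.006],0],[[0,-0.001,0.0075],0],[[0,-0.001,0.0075],0]]'; python3 -m inch '[[[0,0,0],0],[[0,0,0],0],[[0,0,0],0]]' 0.5; python3 -m inch '[[[0,0,-0.03],0],[[0,0,-0.07],0],[[0,0,-0.11],0],[[0,0,-0.15],0],[[0,0,-0.15],0]]'; python3 -m inch '[[[0,0,0],0],[[0,0,0],0]]'
python3 - <<'E'
from h import *
go(.4835,.1921,.2,83.6)
c,P=shot("wrist","w4.png"); X=cloud(c,P)
o=np.array([.4784,-.2372,.024]); ex=np.array([.9984,.057,0]); ey=np.array([-.057,.9984,0]); Y=X-o
L=np.stack([Y@ex,Y@ey,Y[...,2]],-1); m=(L[...,2]>.008)&(L[...,2]<.03)&(L[...,0]>.004)&(L[...,0]<.2)&(abs(L[...,1])<.128)
q=L[m]; print(len(q),np.percentile(q,[1,50,99],axis=0).round(4))
E
```

```text
clock: 11.22
tcp_pos: [0.5805, -0.3222, 0.027]
orientation: [0.002, -0.031, 1.0, 0.004]
wrist_force: [0.3, -0.4, 2.0]
finger_gap: 0.0226
clock: 11.47
tcp_pos: [0.5805, -0.3223, 0.0272]
orientation: [0.002, -0.031, 1.0, 0.004]
wrist_force: [0.7, -0.0, 0.1]
finger_gap: 0.0429
clock: 11.88
tcp_pos: [0.5833, -0.3258, 0.1871]
orientation: [0.007, -0.031, 1.0, -0.001]
wrist_force: [1.3, -1.3, 1.1]
finger_gap: 0.0428
clock: 12.05
tcp_pos: [0.5841, -0.3264, 0.1889]
orientation: [0.009, -0.031, 0.999, -0.002]
wrist_force: [0.6, -0.9, 0.4]
finger_gap: 0.043
shift [0.0684, 0.5237, -0.0145] spin 9.91 | clk 12.05 tcp [ 0.5841 -0.3264  0.1889] yawY 93.51 j1,j6 [-36.3 -39.8] F [ 0.6 -0.9  0.4] gap 0.043 tilt [ 0.018  -0.0031]
7595 [[ 0.0134 -0.1095  0.013 ]
 [ 0.1011 -0.0896  0.0162]
 [ 0.1851 -0.0688  0.0179]]
```

View pics/w4.png

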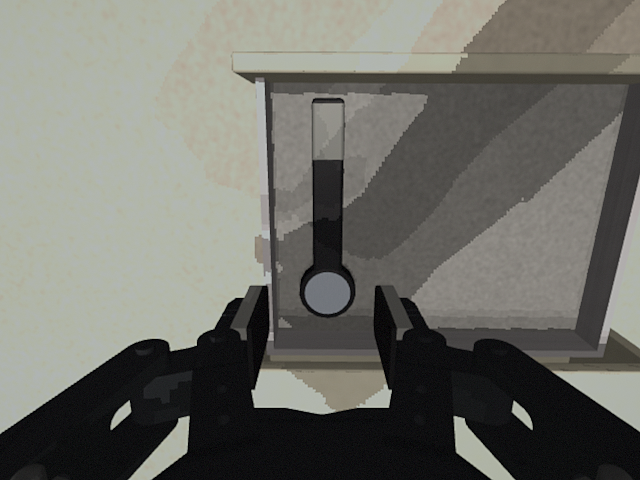

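```bash
python3 -m inch '[[[0.027,0.206,-0.015],0],[[0.027,0.206,-0.015],0],[[0.027,0.206,-0.015],0],[[0.027,0.206,-0.015],0],[[0.027,0.206,-0.015],0]]' 0.3; python3 -m inch '[[[0.027,0.206,0],0],[[0.027,0.206,0],0],[[0.027,0.206,0],0],[[0.027,0.206,0],5],[[0.027,0.206,0],9.9]]'; python3 -c "
from h import *
go(.4835,.1921,.2,83.6)"
```

```text
clock: 12.52
tcp_pos: [0.5417, -0.1199, 0.1992]
orientation: [0.006, -0.03, 1.0, -0.0]
wrist_force: [0.7, 0.5, 0.8]
finger_gap: 0.0599
clock: 12.93
tcp_pos: [0.5005, 0.0841, 0.1969]
orientation: [0.004, 0.058, 0.998, 0.0]
wrist_force: [0.2, 0.3, -0.0]
finger_gap: 0.0601
shift [0.0294, 0.1053, -0.0032] spin -0.28 | clk 12.93 tcp [0.5005 0.0841 0.1969] yawY 83.32 j1,j6 [0.5 7.1] F [ 0.2  0.3 -0. ] gap 0.0601 tilt [0.0085 0.0002]
```

```bash
python3 -m inch '[[[0.01,0.035,0],0],[[0.02,0.07,0],0],[[0.0294,0.1053,0],-0.3],[[0.0294,0.1053,0.03],-0.3],[[0.0294,0.1053,0.055],-0.3]]'; python3 -m inch '[[[0,0,0],0],[[0,0,0],0]]';python3 -c "
from h import *
go(.4835,.1921,.0755,83.6)"
```

```text
clock: 13.35
tcp_pos: [0.4831, 0.1945, 0.1402]
orientation: [0.004, 0.053, 0.999, 0.0]
wrist_force: [-0.6, 0.0, 0.0]
finger_gap: 0.0597
clock: 13.52
tcp_pos: [0.4803, 0.1944, 0.1376]
orientation: [0.001, 0.053, 0.999, -0.0]
wrist_force: [0.5, -0.3, 0.1]
finger_gap: 0.0594
shift [-0.0033, -0.0018, 0.0621] spin 0.34 | clk 13.52 tcp [0.4803 0.1944 0.1376] yawY 83.94 j1,j6 [13.2 19.3] F [ 0.5 -0.3  0.1] gap 0.0594 tilt [ 0.0017 -0.0011]
```

```bash
python3 -m inch '[[[-0.0033,-0.0018,0.02],0.3],[[-0.0033,-0.0018,0.04],0.3],[[-0.0033,-0.0018,0.057],0.3],[[-0.0033,-0.0018,0.062],0.3],[[-0.0033,-0.0018,0.062],0.3]]'; python3 -m inch '[[[0,0,0],0],[[0,0,0],0],[[0,0,0],0],[[0,0,0],0],[[0,0,0],0]]' 1 60;  python3 -m inch '[[[0,0.004,0],0],[[0,0.008,0],0],[[0,0.012,0],0],[[0,0.0165,0],0],[[0,0.0165,0],0]]'; python3 -c "
from h import *
go(.4835,.1921,.0755,83.6)"
```

```text
clock: 13.93
tcp_pos: [0.483, 0.1915, 0.0751]
orientation: [-0.0, 0.056, 0.998, -0.001]
wrist_force: [0.7, -0.2, -0.1]
finger_gap: 0.0601
clock: 14.35
tcp_pos: [0.4842, 0.1916, 0.0768]
orientation: [0.001, 0.056, 0.998, -0.001]
wrist_force: [-0.3, -0.8, 7.1]
finger_gap: 0.0227
clock: 14.77
tcp_pos: [0.486, 0.207, 0.0769]
orientation: [0.001, 0.056, 0.998, -0.002]
wrist_force: [-0.4, -7.6, 2.7]
finger_gap: 0.0226
shift [0.0008, -0.0151, 0.0014] spin -0.04 | clk 14.77 tcp [0.486  0.207  0.0769] yawY 83.56 j1,j6 [14.5 21. ] F [-0.4 -7.6  2.7] gap 0.0226 tilt [ 0.0026 -0.005 ]
```

```bash
python3 -m inch '[[[0,0.001,-0.008],0],[[0,0.001,-0.02],0],[[0,0.001,-0.035],0],[[0,0.001,-0.06],0],[[0,0.001,-0.09],0]]'; python3 -m inch '[[[0,0,-0.03],0],[[0,0,-0.05],0],[[0,0,-0.05],0],[[0,0,-0.05],0]]';  python3 -c "
from h import *
go(.575,-.2618,.2,93.27)"
```

```text
clock: 15.18
tcp_pos: [0.4845, 0.2088, 0.1661]
orientation: [-0.0, 0.056, 0.998, -0.003]
wrist_force: [0.3, -0.9, -1.2]
finger_gap: 0.0224
clock: 15.52
tcp_pos: [0.4854, 0.2098, 0.2172]
orientation: [0.001, 0.056, 0.998, -0.002]
wrist_force: [0.3, -0.7, -0.7]
finger_gap: 0.0225
shift [-0.1415, -0.4586, 0.0191] spin -9.66 | clk 15.52 tcp [0.4854 0.2098 0.2172] yawY 83.61 j1,j6 [14.8 21.2] F [ 0.3 -0.7 -0.7] gap 0.0225 tilt [ 0.0016 -0.0037]
```

```bash
python3 -m inch '[[[-0.06,-0.196,0],35],[[-0.06,-0.196,0],35],[[-0.06,-0.196,0],35],[[-0.06,-0.196,0],35],[[-0.06,-0.196,0],35]]'; python3 -m inch '[[[0,0,0],35],[[0,0,0],35],[[0,0,0],35],[[0,0,0],35],[[0,0,0],35]]'; python3 -m inch '[[[0,0,0],35],[[0,0,0],35],[[0,0,0],35],[[0,0,0],35],[[0,0,0],35]]';  python3 -c "
from h import *
go(.575,-.2618,.2,93.27)"
```

```text
clock: 15.93
tcp_pos: [0.5224, 0.0068, 0.2161]
orientation: [0.0, 0.356, 0.934, -0.002]
wrist_force: [2.0, 0.6, -0.9]
finger_gap: 0.0226
clock: 16.35
tcp_pos: [0.5214, 0.0069, 0.2139]
orientation: [-0.001, 0.623, 0.782, -0.002]
wrist_force: [0.2, 0.4, -0.9]
finger_gap: 0.0227
clock: 16.77
tcp_pos: [0.5204, 0.0074, 0.2117]
orientation: [-0.002, 0.831, 0.556, -0.004]
wrist_force: [0.7, -0.0, -0.0]
finger_gap: 0.0224
shift [-0.228, 0.1533, 0.0116] spin 64.29 | clk 16.77 tcp [0.5204 0.0074 0.2117] yawY -22.44 j1,j6 [ -7.9 104.5] F [ 0.7 -0.  -0. ] gap 0.0224 tilt [-0.0078 -0.0011]
```

```bash
python3 -m inch '[[[-0.15,0.101,0],35],[[-0.15,0.101,0],35],[[-0.15,0.101,0],35],[[-0.15,0.101,0],35],[[-0.15,0.101,0],35]]'; python3 -m inch '[[[0,0,0],30],[[0,0,0],30],[[0,0,0],30],[[0,0,0],30],[[0,0,0],30]]';  python3 -c "
from h import *
go(.575,-.2618,.13,93.27)"
```

```text
clock: 17.18
tcp_pos: [0.5568, -0.1744, 0.209]
orientation: [-0.001, 0.961, 0.276, -0.005]
wrist_force: [0.3, -0.5, -2.0]
finger_gap: 0.0223
clock: 17.6
tcp_pos: [0.556, -0.1738, 0.2065]
orientation: [-0.0, 1.0, 0.015, -0.006]
wrist_force: [-0.3, -0.2, -0.5]
finger_gap: 0.0225
shift [0.0174, 0.0885, 0.0763] spin -1.61 | clk 17.6 tcp [ 0.556  -0.1738  0.2065] yawY -88.34 j1,j6 [-25.1 153.2] F [-0.3 -0.2 -0.5] gap 0.0225 tilt [-0.0128  0.0004]
```

```bash
python3 -m inch '[[[0.006,0.03,0],-1.6],[[0.012,0.06,0],-1.6],[[0.0174,0.0885,0],-1.6],[[0.0174,0.0885,0],-1.6],[[0.0174,0.0885,0],-1.6]]'
python3 - <<'E'
from h import *
go(.575,-.2618,.13,93.27)
c,P=shot("wrist"); X=cloud(c,P); R,t=P
Y=(X-t)@R; m=(abs(Y[...,1])<.03)&(Y[...,2]<.01)&(Y[...,2]>-.03)&(Y[...,0]>.02)&(Y[...,0]<.12)
q=Y[m]; print(len(q),np.percentile(q,[1,50,99],axis=0).round(4),np.polyfit(q[:,0],q[:,2],1), q[:,0].max())
E
```

```text
clock: 18.02
tcp_pos: [0.5753, -0.2625, 0.2034]
orientation: [-0.002, 1.0, 0.027, -0.008]
wrist_force: [-0.2, 0.0, -1.3]
finger_gap: 0.0222
shift [0.0009, -0.0005, 0.0734] spin -0.13 | clk 18.02 tcp [ 0.5753 -0.2625  0.2034] yawY -86.86 j1,j6 [-31.6 145.2] F [-0.2  0.  -1.3] gap 0.0222 tilt [-0.0158  0.0028]
24191 [[ 0.0214 -0.0224 -0.0161]
 [ 0.0717 -0.001  -0.0144]
 [ 0.0993  0.0206 -0.0122]] [-0.00954514 -0.01377051] 0.10167510454562532
```

```bash
python3 -m inch '[[[-0.003,-0.0005,0.03],0],[[-0.003,-0.0005,0.07],0],[[-0.003,-0.0005,0.11],0],[[-0.003,-0.0005,0.14],0],[[-0.003,-0.0005,0.16],0]]'; python3 -m inch '[[[0,0,0],0],[[0,0,0],0],[[0,0,0],0]]'; python3 -c "
from h import *
go(.571,-.2618,.0265,93.27)"
```

```text
clock: 18.48
tcp_pos: [0.5668, -0.2574, 0.0396]
orientation: [-0.004, 1.0, 0.029, -0.01]
wrist_force: [0.2, 1.0, -0.4]
finger_gap: 0.0223
clock: 18.73
tcp_pos: [0.5671, -0.2565, 0.0404]
orientation: [-0.004, 1.0, 0.029, -0.01]
wrist_force: [0.5, 0.7, -0.3]
finger_gap: 0.0222
shift [0.0039, 0.0056, 0.0138] spin 0.09 | clk 18.73 tcp [ 0.5671 -0.2565  0.0404] yawY -86.64 j1,j6 [-31.6 145.1] F [ 0.5  0.7 -0.3] gap 0.0222 tilt [-0.021   0.0068]
```

```bash
python3 -m inch '[[[0.0039,0.0056,0.004],0],[[0.0039,0.0056,0.008],0],[[0.0039,0.0056,0.0115],0],[[0.0039,0.0056,0.0125],0],[[0.0039,0.0056,0.0125],0]]'; python3 -m inch '[[[0,0,0],0],[[0,0,0],0],[[0,0,0],0]]' 0.5; python3 -m inch '[[[0,0,-0.03],0],[[0,0,-0.07],0],[[0,0,-0.11],0],[[0,0,-0.15],0],[[0,0,-0.15],0]]'; python3 -m inch '[[[0,0,0],0],[[0,0,0],0]]'
python3 - <<'E'
from h import *
go(.4925,.2710,.2,83.6)
c,P=shot("top","t3.png"); X=cloud(c,P)
o=np.array([.4784,-.2372,.024]); ex=np.array([.9984,.057,0]); ey=np.array([-.057,.9984,0]); Y=X-o
L=np.stack([Y@ex,Y@ey,Y[...,2]],-1); m=(L[...,2]>.008)&(L[...,2]<.03)&(L[...,0]>.006)&(L[...,0]<.2)&(abs(L[...,1])<.128)
n,l,s,ce=cv2.connectedComponentsWithStats(m.astype(np.uint8))
for i in range(1,n):
    if s[i,4]>80: print(s[i,4],np.percentile(L[l==i],[1,50,99],axis=0).round(4).tolist())
E
```

```text
clock: 19.15
tcp_pos: [0.571, -0.2619, 0.0277]
orientation: [-0.004, 1.0, 0.029, -0.01]
wrist_force: [0.1, -0.7, -0.4]
finger_gap: 0.0225
clock: 19.4
tcp_pos: [0.5711, -0.262, 0.028]
orientation: [-0.004, 1.0, 0.029, -0.01]
wrist_force: [-0.5, -1.3, 0.4]
finger_gap: 0.0425
clock: 19.82
tcp_pos: [0.578, -0.2653, 0.1877]
orientation: [0.0, 1.0, 0.029, -0.004]
wrist_force: [1.0, -1.8, 0.4]
finger_gap: 0.0425
clock: 19.98
tcp_pos: [0.5791, -0.2659, 0.1898]
orientation: [0.002, 1.0, 0.029, -0.002]
wrist_force: [-0.0, -0.1, 0.4]
finger_gap: 0.0426
shift [-0.0551, -0.541, -0.0116] spin 9.75 | clk 19.98 tcp [ 0.5791 -0.2659  0.1898] yawY -86.65 j1,j6 [-31.7 144.9] F [-0.  -0.1  0.4] gap 0.0426 tilt [-0.0044 -0.0033]
1115 [[0.0171, -0.0503, 0.0092], [0.1141, -0.0284, 0.0172], [0.1891, -0.0079, 0.0215]]
319 [[0.1469, -0.113, 0.0097], [0.1681, -0.0875, 0.0175], [0.1882, -0.0672, 0.0216]]
574 [[0.0122, -0.1028, 0.0087], [0.0595, -0.0892, 0.017], [0.109, -0.0785, 0.021]]
```

View pics/t3.png

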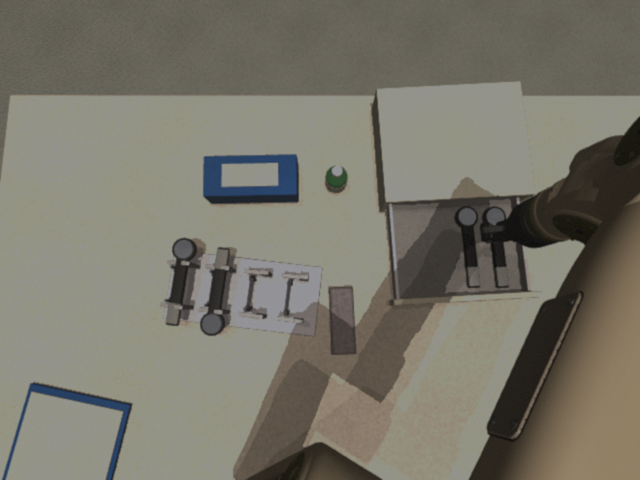

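```bash
python3 -m inch '[[[-0.02,-0.199,-0.012],-35],[[-0.02,-0.199,-0.012],-35],[[-0.02,-0.199,-0.012],-35],[[-0.02,-0.199,-0.012],-35],[[-0.02,-0.199,-0.012],-35]]' 0.3; python3 -m inch '[[[0,0,0],-35],[[0,0,0],-35],[[0,0,0],-35],[[0,0,0],-35],[[0,0,0],-35]]';  python3 -m inch '[[[0,0,0],-35],[[0,0,0],-35],[[0,0,0],-35],[[0,0,0],-35],[[0,0,0],-35]]'; python3 -m inch '[[[0,0,0],-35],[[0,0,0],-35],[[0,0,0],-35],[[0,0,0],-35],[[0,0,0],-35]]'; python3 -m inch '[[[0,0,0],-30],[[0,0,0],-30],[[0,0,0],-30],[[0,0,0],-30],[[0,0,0],-30]]'; python3 -c "
from h import *
go(.4925,.2710,.2,83.6)"
```

```text
clock: 20.45
tcp_pos: [0.5446, -0.0651, 0.1982]
orientation: [-0.002, 0.943, 0.332, -0.005]
wrist_force: [0.4, 0.1, -0.6]
finger_gap: 0.0595
clock: 20.87
tcp_pos: [0.5434, -0.0645, 0.1962]
orientation: [-0.005, 0.798, 0.603, -0.005]
wrist_force: [-0.1, 1.3, -0.2]
finger_gap: 0.0595
clock: 21.28
tcp_pos: [0.5422, -0.0642, 0.1942]
orientation: [-0.008, 0.577, 0.816, -0.004]
wrist_force: [-0.3, 0.1, 0.1]
finger_gap: 0.0596
clock: 21.7
tcp_pos: [0.541, -0.0639, 0.1921]
orientation: [-0.011, 0.302, 0.953, -0.002]
wrist_force: [0.4, 0.2, -0.2]
finger_gap: 0.0597
clock: 22.12
tcp_pos: [0.5398, -0.0636, 0.1901]
orientation: [-0.013, 0.043, 0.999, 0.001]
wrist_force: [-0.5, -0.9, -0.4]
finger_gap: 0.0595
shift [0.0758, 0.3294, -0.0075] spin 1.52 | clk 22.12 tcp [ 0.5398 -0.0636  0.1901] yawY 85.12 j1,j6 [-15.1 -10.2] F [-0.5 -0.9 -0.4] gap 0.0595 tilt [-0.0254  0.0038]
```

```bash
python3 -m inch '[[[0.046,0.198,-0.03],0],[[0.046,0.198,-0.05],0],[[0.046,0.198,-0.06],0],[[0.046,0.198,-0.06],0],[[0.046,0.198,-0.06],0]]'; python3 -m inch '[[[0.03,0.13,-0.04],1.5],[[0.03,0.13,-0.04],1.5],[[0.03,0.13,-0.04],1.5],[[0.03,0.13,-0.04],1.5]]';   python3 -c "
from h import *
go(.4925,.2710,.14,83.6)"
```

```text
clock: 22.53
tcp_pos: [0.5113, 0.135, 0.2488]
orientation: [-0.015, 0.043, 0.999, 0.001]
wrist_force: [1.2, 0.4, 0.0]
finger_gap: 0.0599
clock: 22.87
tcp_pos: [0.4922, 0.2712, 0.2895]
orientation: [-0.015, 0.054, 0.998, 0.001]
wrist_force: [-0.4, -0.9, 0.5]
finger_gap: 0.06
shift [-0.0049, -0.0003, 0.1494] spin 0.21 | clk 22.87 tcp [0.4922 0.2712 0.2895] yawY 83.81 j1,j6 [20.2 26.4] F [-0.4 -0.9  0.5] gap 0.06 tilt [-0.0304  0.0045]
```

```bash
python3 -m inch '[[[0,0,0.02],0],[[0,0,0.04],0],[[0,0,0.06],0],[[0,0,0.08],0],[[0,0,0.1],0]]'; python3 -m inch '[[[0,0,0],0],[[0,0,0],0],[[0,0,0],0]]'; python3 -c "
from h import *
go(.4925,.2710,.14,83.6)"; python3 -m inch '[[[0,0,-0.12],0],[[0,0,-0.12],0],[[0,0,-0.12],0]]';   python3 -c "
from h import *
go(.4925,.2710,.14,83.6)"
```

```text
clock: 23.28
tcp_pos: [0.4878, 0.2714, 0.1866]
orientation: [-0.017, 0.054, 0.998, 0.001]
wrist_force: [-0.3, -0.7, -0.0]
finger_gap: 0.0596
clock: 23.53
tcp_pos: [0.4875, 0.2713, 0.1864]
orientation: [-0.018, 0.054, 0.998, 0.0]
wrist_force: [-0.0, 0.0, -0.0]
finger_gap: 0.0601
shift [-0.0066, 0.0003, 0.0462] spin 0.24 | clk 23.53 tcp [0.4875 0.2713 0.1864] yawY 83.84 j1,j6 [20.4 26.5] F [-0.  0. -0.] gap 0.0601 tilt [-0.035   0.0028]
clock: 23.78
tcp_pos: [0.4917, 0.2708, 0.3095]
orientation: [-0.017, 0.054, 0.998, 0.001]
wrist_force: [1.4, 0.1, 1.3]
finger_gap: 0.0598
shift [-0.0065, 0.0003, 0.1694] spin 0.23 | clk 23.78 tcp [0.4917 0.2708 0.3095] yawY 83.83 j1,j6 [20.2 26.4] F [1.4 0.1 1.3] gap 0.0598 tilt [-0.0336  0.0033]
```

```bash
python3 -m inch '[[[-0.004,0,0.04],0.2],[[-0.004,0,0.08],0.2],[[-0.004,0,0.12],0.2],[[-0.004,0,0.155],0.2],[[-0.004,0,0.165],0.2]]'; python3 -m inch '[[[0,0,0],0],[[0,0,0],0]]'; python3 -c "
from h import *
go(.4925,.2710,.0755,83.6)"
```

```text
clock: 24.2
tcp_pos: [0.4876, 0.2699, 0.1405]
orientation: [-0.02, 0.056, 0.998, -0.001]
wrist_force: [-1.6, 0.2, -1.2]
finger_gap: 0.0598
clock: 24.37
tcp_pos: [0.4878, 0.27, 0.1415]
orientation: [-0.02, 0.056, 0.998, -0.001]
wrist_force: [-0.5, 0.1, 0.6]
finger_gap: 0.0604
shift [-0.0071, 0.0018, 0.0657] spin 0.02 | clk 24.37 tcp [0.4878 0.27   0.1415] yawY 83.62 j1,j6 [20.3 26.6] F [-0.5  0.1  0.6] gap 0.0604 tilt [-0.0396  0.0011]
```

```bash
python3 -m inch '[[[-0.0075,0.0018,0.02],0],[[-0.0075,0.0018,0.04],0],[[-0.0075,0.0018,0.06],0],[[-0.0075,0.0018,0.0645],0],[[-0.0075,0.0018,0.0645],0]]'; python3 -c "
from h import *
go(.4925,.2710,.0755,83.6)"; python3 -m inch '[[[0,0,0],0],[[0,0,0],0],[[0,0,0],0],[[0,0,0],0],[[0,0,0],0]]' 1 60;  python3 -m inch '[[[0,0.004,0],0],[[0,0.008,0],0],[[0,0.012,0],0],[[0,0.0165,0],0],[[0,0.0165,0],0]]'; python3 -c "
from h import *
go(.4925,.2710,.0755,83.6)"
```

```text
clock: 24.78
tcp_pos: [0.4936, 0.2712, 0.0777]
orientation: [-0.019, 0.056, 0.998, -0.0]
wrist_force: [0.2, -0.5, -0.7]
finger_gap: 0.0597
shift [0.001, -0.0003, 0.0023] spin 0.01 | clk 24.78 tcp [0.4936 0.2712 0.0777] yawY 83.61 j1,j6 [20.2 26.5] F [ 0.2 -0.5 -0.7] gap 0.0597 tilt [-0.0389  0.0014]
clock: 25.2
tcp_pos: [0.4951, 0.2715, 0.08]
orientation: [-0.018, 0.056, 0.998, 0.0]
wrist_force: [0.3, -1.5, 5.8]
finger_gap: 0.0225
clock: 25.62
tcp_pos: [0.4969, 0.287, 0.0801]
orientation: [-0.018, 0.056, 0.998, -0.002]
wrist_force: [-1.0, -6.7, 3.0]
finger_gap: 0.0224
shift [0.0024, -0.0164, 0.0048] spin -0.01 | clk 25.62 tcp [0.4969 0.287  0.0801] yawY 83.59 j1,j6 [21.6 28. ] F [-1.  -6.7  3. ] gap 0.0224 tilt [-0.0353 -0.0012]
```

```bash
python3 -m inch '[[[0,0.001,-0.008],0],[[0,0.001,-0.02],0],[[0,0.001,-0.035],0],[[0,0.001,-0.06],0],[[0,0.001,-0.09],0]]'; python3 -m inch '[[[0,0,-0.03],0],[[0,0,-0.05],0],[[0,0,-0.05],0],[[0,0,-0.05],0]]';  python3 -c "
from h import *
go(.5666,-.2021,.2,93.27)"
```

```text
clock: 26.03
tcp_pos: [0.4991, 0.2883, 0.1696]
orientation: [-0.019, 0.056, 0.998, -0.002]
wrist_force: [-0.4, 0.5, -0.0]
finger_gap: 0.0223
clock: 26.37
tcp_pos: [0.502, 0.2894, 0.221]
orientation: [-0.017, 0.056, 0.998, -0.001]
wrist_force: [-0.5, -0.9, -2.4]
finger_gap: 0.0222
shift [-0.1195, -0.4812, 0.0185] spin -9.64 | clk 26.37 tcp [0.502  0.2894 0.221 ] yawY 83.63 j1,j6 [21.6 28. ] F [-0.5 -0.9 -2.4] gap 0.0222 tilt [-0.035   0.0004]
```

```bash
python3 -m inch '[[[-0.048,-0.194,0],35],[[-0.048,-0.194,0],35],[[-0.048,-0.194,0],35],[[-0.048,-0.194,0],35],[[-0.048,-0.194,0],35]]'; python3 -c "
from h import *
go(.5666,-.2021,.22,93.27)"
```

```text
clock: 26.78
tcp_pos: [0.5274, 0.089, 0.2182]
orientation: [-0.018, 0.356, 0.934, -0.007]
wrist_force: [-0.0, 1.1, -2.2]
finger_gap: 0.0222
shift [-0.2231, -0.1911, -0.0033] spin -45.01 | clk 26.78 tcp [0.5274 0.089  0.2182] yawY 48.26 j1,j6 [ 1.  42.7] F [-0.   1.1 -2.2] gap 0.0222 tilt [-0.0375  0.0003]
```

```bash
python3 -m inch '[[[-0.15,-0.128,0],35],[[-0.15,-0.128,0],35],[[-0.15,-0.128,0],35],[[-0.15,-0.128,0],35],[[-0.15,-0.128,0],35]]'; python3 -m inch '[[[0,0,-0.004],35],[[0,0,-0.004],35],[[0,0,-0.004],35],[[0,0,-0.004],35],[[0,0,-0.004],35]]';python3 -m inch '[[[0,0,-0.004],35],[[0,0,-0.004],35],[[0,0,-0.004],35],[[0,0,-0.004],35],[[0,0,-0.004],35]]'; python3 -c "
from h import *
go(.5666,-.2021,.22,93.27)"
```

```text
clock: 27.2
tcp_pos: [0.5534, -0.1088, 0.2152]
orientation: [-0.016, 0.624, 0.781, -0.012]
wrist_force: [0.7, 0.8, -0.5]
finger_gap: 0.0222
clock: 27.62
tcp_pos: [0.5528, -0.1085, 0.2172]
orientation: [-0.013, 0.832, 0.555, -0.017]
wrist_force: [-0.3, 0.0, -1.1]
finger_gap: 0.0225
clock: 28.03
tcp_pos: [0.5523, -0.108, 0.2192]
orientation: [-0.008, 0.961, 0.276, -0.021]
wrist_force: [-0.0, 0.1, -0.2]
finger_gap: 0.0226
shift [-0.038, 0.0873, -0.0018] spin 28.81 | clk 28.03 tcp [ 0.5523 -0.108   0.2192] yawY -57.92 j1,j6 [-18.9 129. ] F [-0.   0.1 -0.2] gap 0.0226 tilt [-0.0452  0.0038]
```

```bash
python3 -m inch '[[[-0.038,0.087,0],28.8],[[-0.038,0.087,0],28.8],[[-0.038,0.087,0],28.8],[[-0.038,0.087,0],28.8],[[-0.038,0.087,0],28.8]]'
python3 - <<'E'
from h import *
go(.5666,-.2021,.05,93.27)
c,P=shot("wrist"); X=cloud(c,P); R,t=P
Y=(X-t)@R; m=(abs(Y[...,1])<.03)&(Y[...,2]<.01)&(Y[...,2]>-.03)&(Y[...,0]>.02)&(Y[...,0]<.12)
q=Y[m]; print(len(q),np.percentile(q,[1,50,99],axis=0).round(4),np.polyfit(q[:,0],q[:,2],1), q[:,0].max())
q=X[m]; print(np.percentile(q,[1,50,99],axis=0).round(4))
E
```

```text
clock: 28.45
tcp_pos: [0.5657, -0.2024, 0.2157]
orientation: [-0.004, 0.999, 0.026, -0.024]
wrist_force: [-0.0, -0.2, -1.0]
finger_gap: 0.0223
shift [0.0089, 0.0011, 0.1655] spin -0.27 | clk 28.45 tcp [ 0.5657 -0.2024  0.2157] yawY -87.0 j1,j6 [-26.9 150.1] F [-0.  -0.2 -1. ] gap 0.0223 tilt [-0.0482  0.006 ]
21769 [[ 0.0213 -0.0222 -0.0109]
 [ 0.0699 -0.0007 -0.0088]
 [ 0.0978  0.0208 -0.0065]] [ 0.02821763 -0.01064904] 0.10005189888159034
[[ 0.5874 -0.2193  0.2178]
 [ 0.6359 -0.1985  0.2212]
 [ 0.6636 -0.1762  0.2253]]
```

```bash
python3 -m inch '[[[0.002,0.001,0.03],0],[[0.004,0.001,0.06],0],[[0.006,0.001,0.095],0],[[0.008,0.001,0.13],0],[[0.009,0.001,0.163],0]]'; python3 -m inch '[[[0,0,0],0],[[0,0,0],0],[[0,0,0],0]]'; python3 -c "
from h import *
go(.5666,-.2021,.034,93.27)"
```

```text
clock: 28.92
tcp_pos: [0.5662, -0.1997, 0.0507]
orientation: [-0.004, 0.999, 0.032, -0.024]
wrist_force: [0.6, -0.7, -1.0]
finger_gap: 0.0223
clock: 29.17
tcp_pos: [0.5668, -0.1993, 0.0518]
orientation: [-0.004, 0.999, 0.033, -0.024]
wrist_force: [-0.1, 0.1, -0.7]
finger_gap: 0.0224
shift [0.0005, 0.003, 0.0178] spin 0.5 | clk 29.17 tcp [ 0.5668 -0.1993  0.0518] yawY -86.23 j1,j6 [-26.6 149.7] F [-0.1  0.1 -0.7] gap 0.0224 tilt [-0.048   0.0063]
```

```bash
python3 -m inch '[[[0.0005,0.003,0.006],0.5],[[0.0005,0.003,0.012],0.5],[[0.0005,0.003,0.0175],0.5],[[0.0005,0.003,0.0185],0.5],[[0.0005,0.003,0.0185],0.5]]'; python3 -m inch '[[[0,0,0],0],[[0,0,0],0],[[0,0,0],0]]' 0.5; python3 -m inch '[[[0,0,-0.03],0],[[-0.003,0,-0.07],0],[[-0.005,0,-0.11],0],[[-0.007,0,-0.15],0],[[-0.007,0,-0.15],0]]'; python3 -m inch '[[[0,0,0],0],[[0,0,0],0]]'
cat > dr.py <<'E'
from h import *
def drawer(name,save=None):
    c,P=shot(name,save); X=cloud(c,P)
    o=np.array([.4784,-.2372,.024]); ex=np.array([.9984,.057,0]); ey=np.array([-.057,.9984,0]); Y=X-o
    L=np.stack([Y@ex,Y@ey,Y[...,2]],-1); m=(L[...,2]>.008)&(L[...,2]<.03)&(L[...,0]>.006)&(L[...,0]<.2)&(abs(L[...,1])<.128)
    n,l,s,ce=cv2.connectedComponentsWithStats(m.astype(np.uint8))
    for i in range(1,n):
        if s[i,4]>80: print(s[i,4],np.percentile(L[l==i],[1,50,99],axis=0).round(4).tolist())
E
python3 - <<'E'
from dr import *
go(.5015,.3501,.2,83.6)
drawer("top"); print(); drawer("wrist")
E
```

```text
clock: 29.58
tcp_pos: [0.5678, -0.2029, 0.0343]
orientation: [-0.003, 0.999, 0.029, -0.023]
wrist_force: [1.0, 0.2, 3.2]
finger_gap: 0.0225
clock: 29.83
tcp_pos: [0.5674, -0.2027, 0.0343]
orientation: [-0.003, 0.999, 0.029, -0.023]
wrist_force: [-0.2, -0.5, -0.7]
finger_gap: 0.0427
clock: 30.25
tcp_pos: [0.5706, -0.2055, 0.1932]
orientation: [-0.0, 0.999, 0.029, -0.017]
wrist_force: [0.9, -0.7, 1.3]
finger_gap: 0.0428
clock: 30.42
tcp_pos: [0.5713, -0.2058, 0.1945]
orientation: [0.0, 0.999, 0.029, -0.016]
wrist_force: [1.0, -0.5, -1.0]
finger_gap: 0.0425
shift [-0.038, -0.559, -0.0042] spin 9.69 | clk 30.42 tcp [ 0.5713 -0.2058  0.1945] yawY -86.71 j1,j6 [-26.9 149.8] F [ 1.  -0.5 -1. ] gap 0.0425 tilt [-0.0323 -0.0018]
274 [[0.1516, -0.0454, 0.0092], [0.1724, -0.0234, 0.0174], [0.1914, -0.0064, 0.0218]]
1063 [[0.0152, 0.0095, 0.0095], [0.107, 0.0311, 0.0173], [0.1871, 0.0509, 0.0217]]
525 [[0.0156, -0.0417, 0.0087], [0.0599, -0.0286, 0.017], [0.1063, -0.0175, 0.0211]]
472 [[0.0121, -0.1032, 0.0087], [0.0517, -0.0895, 0.017], [0.0915, -0.0786, 0.0212]]

7697 [[0.0308, -0.0494, 0.0103], [0.1354, -0.0283, 0.0161], [0.1896, -0.0071, 0.0179]]
7870 [[0.017, 0.0091, 0.0135], [0.1297, 0.03, 0.0162], [0.1881, 0.0506, 0.018]]
8337 [[0.0153, -0.1098, 0.0089], [0.127, -0.0882, 0.016], [0.1862, -0.0672, 0.0178]]
```

```bash
python3 -m inch '[[[-0.013,-0.2,-0.01],-35],[[-0.013,-0.2,-0.01],-35],[[-0.013,-0.2,-0.01],-35],[[-0.013,-0.2,-0.01],-35],[[-0.013,-0.2,-0.01],-35]]' 0.3; python3 -c "
from h import *
go(.5015,.3501,.22,83.6)"
```

```text
clock: 30.93
tcp_pos: [0.544, -0.0038, 0.2012]
orientation: [-0.007, 0.943, 0.331, -0.019]
wrist_force: [0.3, -0.8, 0.3]
finger_gap: 0.0595
shift [0.1873, -0.3033, -0.0165] spin 45.03 | clk 30.93 tcp [ 0.544  -0.0038  0.2012] yawY -51.37 j1,j6 [ -8.7 132.6] F [ 0.3 -0.8  0.3] gap 0.0595 tilt [-0.0404  0.0015]
```

```bash
python3 -m inch '[[[0.1,-0.162,-0.018],-35],[[0.1,-0.162,-0.018],-35],[[0.1,-0.162,-0.018],-35],[[0.1,-0.162,-0.018],-35],[[0.1,-0.162,-0.018],-35]]'; python3 -c "
from h import *
go(.5015,.3501,.22,83.6)"
```

```text
clock: 31.35
tcp_pos: [0.5196, 0.1884, 0.2189]
orientation: [-0.014, 0.798, 0.603, -0.017]
wrist_force: [-0.7, -0.1, -0.9]
finger_gap: 0.0599
shift [0.1506, -0.0617, -0.0] spin 80.53 | clk 31.35 tcp [0.5196 0.1884 0.2189] yawY -15.87 j1,j6 [ 11.3 117.1] F [-0.7 -0.1 -0.9] gap 0.0599 tilt [-0.0438  0.0016]
```

```bash
python3 -m inch '[[[0.15,-0.062,-0.004],-35],[[0.15,-0.062,-0.004],-35],[[0.15,-0.062,-0.004],-35],[[0.15,-0.062,-0.004],-35],[[0.15,-0.062,-0.004],-35]]'; python3 -m inch '[[[0,0,-0.003],-35],[[0,0,-0.003],-35],[[0,0,-0.003],-35],[[0,0,-0.003],-35],[[0,0,-0.003],-35]]'; python3 -m inch '[[[0,0,-0.003],-30],[[0,0,-0.003],-30],[[0,0,-0.003],-30],[[0,0,-0.003],-30],[[0,0,-0.003],-30]]'; python3 -c "
from h import *
go(.5015,.3501,.14,83.6)"
```

```text
clock: 31.77
tcp_pos: [0.4985, 0.3558, 0.2215]
orientation: [-0.02, 0.574, 0.818, -0.013]
wrist_force: [1.3, -1.1, -0.4]
finger_gap: 0.0598
clock: 32.18
tcp_pos: [0.4975, 0.3555, 0.2221]
orientation: [-0.025, 0.298, 0.954, -0.007]
wrist_force: [0.3, -1.1, -0.3]
finger_gap: 0.0594
clock: 32.6
tcp_pos: [0.4968, 0.355, 0.2227]
orientation: [-0.027, 0.038, 0.999, -0.002]
wrist_force: [0.3, -0.7, -0.1]
finger_gap: 0.0595
shift [-0.0096, -0.004, 0.0824] spin 2.0 | clk 32.6 tcp [0.4968 0.355  0.2227] yawY 85.6 j1,j6 [27.3 31.7] F [ 0.3 -0.7 -0.1] gap 0.0595 tilt [-0.0549 -0.0016]
```

```bash
python3 -m inch '[[[-0.003,-0.004,0.03],2],[[-0.006,-0.004,0.06],2],[[-0.0096,-0.004,0.08],2],[[-0.0096,-0.004,0.08],2],[[-0.0096,-0.004,0.08],2]]'; python3 -c "
from h import *
go(.5015,.3501,.0755,83.6)"
```

```text
clock: 33.02
tcp_pos: [0.4998, 0.3492, 0.1399]
orientation: [-0.03, 0.056, 0.998, -0.004]
wrist_force: [0.1, -0.3, 0.0]
finger_gap: 0.0601
shift [-0.0054, 0.0017, 0.0642] spin -0.0 | clk 33.02 tcp [0.4998 0.3492 0.1399] yawY 83.6 j1,j6 [26.7 33.1] F [ 0.1 -0.3  0. ] gap 0.0601 tilt [-0.0603 -0.0042]
```

```bash
python3 -m inch '[[[-0.002,0.0017,0.02],0],[[-0.004,0.0017,0.04],0],[[-0.0054,0.0017,0.058],0],[[-0.0054,0.0017,0.0642],0],[[-0.0054,0.0017,0.0642],0]]'; python3 -m inch '[[[0,0,0],0],[[0,0,0],0],[[0,0,0],0],[[0,0,0],0],[[0,0,0],0]]' 1 60;  python3 -m inch '[[[0,0.004,0],0],[[0,0.008,0],0],[[0,0.012,0],0],[[0,0.0165,0],0],[[0,0.0165,0],0]]'; python3 -c "
from h import *
go(.5015,.3501,.0755,83.6)"
```

```text
clock: 33.43
tcp_pos: [0.5008, 0.3498, 0.0749]
orientation: [-0.031, 0.056, 0.998, -0.004]
wrist_force: [-0.3, -0.2, 0.6]
finger_gap: 0.0596
clock: 33.85
tcp_pos: [0.5019, 0.3504, 0.0768]
orientation: [-0.03, 0.056, 0.998, -0.003]
wrist_force: [0.1, 0.2, 6.1]
finger_gap: 0.0226
clock: 34.27
tcp_pos: [0.5036, 0.365, 0.0768]
orientation: [-0.03, 0.056, 0.998, -0.006]
wrist_force: [-0.9, -9.0, 5.6]
finger_gap: 0.0226
shift [0.0003, -0.015, 0.0016] spin -0.03 | clk 34.27 tcp [0.5036 0.365  0.0768] yawY 83.57 j1,j6 [28.  34.4] F [-0.9 -9.   5.6] gap 0.0226 tilt [-0.0596 -0.0085]
```

```bash
python3 -m inch '[[[0,0.0015,0],0],[[0,0.0015,-0.012],0],[[0,0.0015,-0.03],0],[[0,0.0015,-0.055],0],[[0,0.0015,-0.085],0]]'; python3 -m inch '[[[0,0,-0.03],0],[[0,0,-0.05],0],[[0,0,-0.05],0],[[0,0,-0.05],0]]';  python3 -c "
from h import *
go(.5691,-.1418,.22,93.27)"
```

```text
clock: 34.68
tcp_pos: [0.5076, 0.3672, 0.1605]
orientation: [-0.031, 0.056, 0.998, -0.007]
wrist_force: [0.7, 0.2, -1.3]
finger_gap: 0.0226
clock: 35.02
tcp_pos: [0.5116, 0.3686, 0.2113]
orientation: [-0.03, 0.056, 0.998, -0.006]
wrist_force: [0.9, 0.1, -1.5]
finger_gap: 0.0226
shift [-0.1138, -0.5009, -0.0081] spin -9.67 | clk 35.02 tcp [0.5116 0.3686 0.2113] yawY 83.6 j1,j6 [27.9 34.3] F [ 0.9  0.1 -1.5] gap 0.0226 tilt [-0.0609 -0.008 ]
```

```bash
python3 -m inch '[[[-0.045,-0.2,-0.01],0],[[-0.045,-0.2,-0.01],0],[[-0.045,-0.2,-0.01],0],[[-0.045,-0.2,-0.01],0],[[-0.045,-0.2,-0.01],0]]'; python3 -m inch '[[[-0.045,-0.2,-0.005],0],[[-0.045,-0.2,-0.005],0],[[-0.045,-0.2,-0.005],0],[[-0.045,-0.2,-0.005],-4],[[-0.045,-0.2,-0.005],-9.7]]'; python3 -c "
from h import *
go(.5691,-.1418,.21,93.27)"
```

```text
clock: 35.43
tcp_pos: [0.5333, 0.163, 0.2194]
orientation: [-0.032, 0.056, 0.998, -0.006]
wrist_force: [0.2, -0.5, -0.8]
finger_gap: 0.0224
clock: 35.85
tcp_pos: [0.5551, -0.0423, 0.2225]
orientation: [-0.034, -0.03, 0.999, -0.003]
wrist_force: [1.3, 0.7, -1.1]
finger_gap: 0.0223
shift [-0.0088, -0.1001, 0.0123] spin 0.23 | clk 35.85 tcp [ 0.5551 -0.0423  0.2225] yawY 93.5 j1,j6 [-12.  -15.4] F [ 1.3  0.7 -1.1] gap 0.0223 tilt [-0.0671 -0.0075]
```

```bash
python3 -m inch '[[[-0.003,-0.033,0],0],[[-0.006,-0.066,0],0],[[-0.009,-0.1,0],0.2],[[-0.009,-0.1,0],0.2],[[-0.009,-0.1,0],0.2]]'
python3 - <<'E'
from h import *
go(.5691,-.1418,.05,93.27)
c,P=shot("wrist"); X=cloud(c,P); R,t=P
Y=(X-t)@R; m=(abs(Y[...,1])<.03)&(Y[...,2]<.01)&(Y[...,2]>-.03)&(Y[...,0]>.02)&(Y[...,0]<.12)
q=Y[m]; print(len(q),np.percentile(q,[1,50,99],axis=0).round(4),np.polyfit(q[:,0],q[:,2],1))
q=X[m]; print(np.percentile(q,[1,50,99],axis=0).round(4))
E
```

```text
clock: 36.27
tcp_pos: [0.5693, -0.143, 0.2196]
orientation: [-0.035, -0.027, 0.999, -0.002]
wrist_force: [-0.0, 0.0, -1.3]
finger_gap: 0.0224
shift [-0.0118, 0.0015, 0.1692] spin -0.16 | clk 36.27 tcp [ 0.5693 -0.143   0.2196] yawY 93.11 j1,j6 [-21.  -24.1] F [-0.   0.  -1.3] gap 0.0224 tilt [-0.0704 -0.0055]
12924 [[ 0.0208 -0.0108 -0.0138]
 [ 0.0548  0.0012 -0.0111]
 [ 0.084   0.0129 -0.0073]] [ 0.06026764 -0.01427703]
[[ 0.4861 -0.1572  0.2318]
 [ 0.5154 -0.1448  0.2345]
 [ 0.5495 -0.1324  0.2362]]
```

```bash
python3 -m inch '[[[-0.002,0.0015,0.03],0],[[-0.004,0.0015,0.06],0],[[-0.007,0.0015,0.095],0],[[-0.009,0.0015,0.13],0],[[-0.0118,0.0015,0.166],0]]'; python3 -m inch '[[[0,0,0],0],[[0,0,0],0],[[0,0,0],0]]'; python3 -c "
from h import *
go(.5691,-.1418,.028,93.27)"
```

```text
clock: 36.73
tcp_pos: [0.5686, -0.138, 0.052]
orientation: [-0.035, -0.029, 0.999, -0.001]
wrist_force: [-0.4, -0.2, -1.2]
finger_gap: 0.0224
clock: 36.98
tcp_pos: [0.569, -0.137, 0.0533]
orientation: [-0.035, -0.03, 0.999, -0.002]
wrist_force: [0.2, 0.2, -0.4]
finger_gap: 0.0222
shift [-0.0015, -0.0048, 0.0252] spin 0.19 | clk 36.98 tcp [ 0.569  -0.137   0.0533] yawY 93.46 j1,j6 [-20.5 -23.9] F [ 0.2  0.2 -0.4] gap 0.0222 tilt [-0.07   -0.0052]
```

```bash
python3 -m inch '[[[-0.0005,-0.003,0.008],0.2],[[-0.001,-0.0048,0.016],0.2],[[-0.0015,-0.0048,0.023],0.2],[[-0.0015,-0.0048,0.0252],0.2],[[-0.0015,-0.0048,0.0252],0.2]]'; python3 -m inch '[[[0,0,0],0],[[0,0,0],0],[[0,0,0],0]]' 0.5; python3 -m inch '[[[0,0,-0.03],0],[[0.004,0,-0.07],0],[[0.007,0,-0.11],0],[[0.01,0,-0.15],0],[[0.01,0,-0.15],0]]'; python3 -m inch '[[[0,0,0],0],[[0,0,0],0]]'
python3 - <<'E'
from dr import *
go(.40,-.245,.2,93.27)
drawer("top","t4.png"); print(); drawer("wrist")
E
```

```text
clock: 37.4
tcp_pos: [0.5685, -0.1418, 0.0274]
orientation: [-0.036, -0.028, 0.999, -0.001]
wrist_force: [0.3, 0.2, -1.7]
finger_gap: 0.0226
clock: 37.65
tcp_pos: [0.5688, -0.142, 0.0278]
orientation: [-0.035, -0.028, 0.999, -0.001]
wrist_force: [0.0, -0.9, -0.7]
finger_gap: 0.0427
clock: 38.07
tcp_pos: [0.5734, -0.1433, 0.1874]
orientation: [-0.029, -0.028, 0.999, -0.004]
wrist_force: [0.3, 0.8, 1.6]
finger_gap: 0.0428
clock: 38.23
tcp_pos: [0.5746, -0.1437, 0.1895]
orientation: [-0.027, -0.028, 0.999, -0.005]
wrist_force: [0.8, 0.5, 0.2]
finger_gap: 0.043
shift [0.1803, -0.0913, -0.0001] spin -0.03 | clk 38.23 tcp [ 0.5746 -0.1437  0.1895] yawY 93.24 j1,j6 [-20.9 -24.1] F [0.8 0.5 0.2] gap 0.043 tilt [-0.053  -0.0117]
231 [[0.1527, 0.0683, 0.0122], [0.1713, 0.0893, 0.0176], [0.1872, 0.113, 0.0218]]
583 [[0.0118, 0.078, 0.0095], [0.0627, 0.091, 0.017], [0.1172, 0.1019, 0.0213]]
389 [[0.0256, 0.0174, 0.0085], [0.0768, 0.0334, 0.017], [0.1159, 0.0414, 0.0216]]

8244 [[0.0137, -0.1081, 0.0087], [0.1025, -0.0866, 0.0159], [0.1851, -0.0663, 0.0178]]
7532 [[0.0132, 0.0713, 0.0129], [0.1037, 0.0913, 0.0162], [0.1851, 0.112, 0.0179]]
5960 [[0.0152, 0.0137, 0.0094], [0.083, 0.0319, 0.016], [0.1759, 0.0522, 0.0177]]
7862 [[0.0174, -0.0477, 0.0089], [0.107, -0.0265, 0.016], [0.1887, -0.0061, 0.0178]]
```

View pics/t4.png

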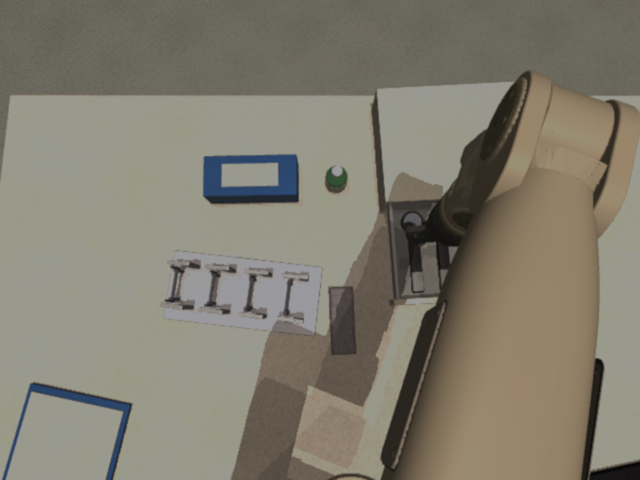

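```bash
python3 -m inch '[[[0.03,-0.025,-0.02],0],[[0.06,-0.05,-0.02],0],[[0.09,-0.075,-0.02],0],[[0.12,-0.095,-0.02],0],[[0.145,-0.095,-0.02],0]]' 1 40; python3 -m inch '[[[0,0,0],0],[[0,0,0],0]]'; python3 -c "
from h import *
go(.435,-.2397,.12,93.27);go(.435,-.2397,.05,93.27)"
```

```text
clock: 38.75
tcp_pos: [0.4329, -0.2484, 0.2141]
orientation: [-0.03, -0.027, 0.999, -0.004]
wrist_force: [-0.9, -1.2, 0.4]
finger_gap: 0.0003
clock: 38.92
tcp_pos: [0.4311, -0.2485, 0.2128]
orientation: [-0.031, -0.025, 0.999, -0.003]
wrist_force: [0.9, -0.2, 0.9]
finger_gap: 0.0
shift [-0.0102, 0.009, 0.0923] spin -0.35 | clk 38.92 tcp [ 0.4311 -0.2485  0.2128] yawY 92.92 j1,j6 [-37.7 -40.5] F [ 0.9 -0.2  0.9] gap 0.0 tilt [-0.0627 -0.0074]
shift [-0.0146, 0.0092, 0.1621] spin -0.35 | clk 38.92 tcp [ 0.4311 -0.2485  0.2128] yawY 92.92 j1,j6 [-37.7 -40.5] F [ 0.9 -0.2  0.9] gap 0.0 tilt [-0.0627 -0.0074]
```

```bash
python3 -m inch '[[[-0.002,0.009,0.03],0],[[-0.004,0.009,0.065],0],[[-0.007,0.009,0.1],0],[[-0.01,0.009,0.135],0],[[-0.012,0.009,0.158],0]]'; python3 -m inch '[[[0,0,0],0],[[0,0,0],0]]'; python3 -c "
from h import *
go(.63,-.2286,.05,93.27)"
```

```text
clock: 39.33
tcp_pos: [0.432, -0.238, 0.0502]
orientation: [-0.033, -0.026, 0.999, -0.001]
wrist_force: [-0.4, -0.0, -0.3]
finger_gap: -0.0001
clock: 39.5
tcp_pos: [0.431, -0.2361, 0.048]
orientation: [-0.035, -0.027, 0.999, 0.0]
wrist_force: [0.0, 0.3, 0.2]
finger_gap: 0.0001
shift [-0.1985, -0.0033, -0.016] spin -0.18 | clk 39.5 tcp [ 0.431  -0.2361  0.048 ] yawY 93.09 j1,j6 [-36.6 -39.6] F [0.  0.3 0.2] gap 0.0001 tilt [-0.0704 -0.0009]
```

```bash
python3 -m inch '[[[-0.012,0,-0.001],0],[[-0.022,0,-0.002],0],[[-0.032,0,-0.003],0],[[-0.045,0,-0.004],0],[[-0.06,0,-0.005],0]]'; python3 -m inch '[[[-0.015,0,-0.001],0],[[-0.03,0,-0.002],0],[[-0.045,0,-0.003],0],[[-0.06,0,-0.005],0],[[-0.075,0,-0.006],0]]'; python3 -m inch '[[[-0.012,0,-0.001],0],[[-0.023,-0.001,-0.002],0],[[-0.033,-0.002,-0.003],0],[[-0.042,-0.002,-0.003],0],[[-0.05,-0.002,-0.004],0]]'; python3 -c "
from h import *
go(.662,-.2286,.05,93.27)"
```

```text
clock: 39.92
tcp_pos: [0.4913, -0.2327, 0.0496]
orientation: [-0.036, -0.027, 0.999, 0.0]
wrist_force: [-3.5, -0.5, -0.2]
finger_gap: 0.0001
clock: 40.33
tcp_pos: [0.5671, -0.2283, 0.0509]
orientation: [-0.036, -0.027, 0.999, 0.0]
wrist_force: [-4.1, 0.3, -0.3]
finger_gap: 0.0
clock: 40.75
tcp_pos: [0.6185, -0.227, 0.0522]
orientation: [-0.036, -0.027, 0.999, 0.0]
wrist_force: [-3.1, 0.9, -1.3]
finger_gap: 0.0001
shift [-0.0434, -0.004, -0.001] spin -0.12 | clk 40.75 tcp [ 0.6185 -0.227   0.0522] yawY 93.15 j1,j6 [-26.3 -29.3] F [-3.1  0.9 -1.3] gap 0.0001 tilt [-0.0724 -0.0016]
```

```bash
python3 -m inch '[[[-0.01,0,-0.001],0],[[-0.02,-0.001,-0.002],0],[[-0.028,-0.001,-0.002],0],[[-0.034,-0.001,-0.002],0],[[-0.036,-0.001,-0.002],0]]'; python3 -m inch '[[[-0.003,0,0],0],[[-0.006,0,0],0],[[-0.006,0,0],0]]'
python3 - <<'E'
from h import *
go(.662,-.2286,.05,93.27)
c,P=shot("side","s5.png")
E
```

```text
clock: 41.17
tcp_pos: [0.6563, -0.2261, 0.0523]
orientation: [-0.035, -0.028, 0.999, -0.0]
wrist_force: [-1.4, 0.4, 1.7]
finger_gap: -0.0009
clock: 41.42
tcp_pos: [0.6573, -0.2256, 0.0515]
orientation: [-0.04, -0.027, 0.999, 0.0]
wrist_force: [-15.3, -0.3, 4.5]
finger_gap: -0.0002
shift [-0.0046, -0.0032, 0.0012] spin -0.15 | clk 41.42 tcp [ 0.6573 -0.2256  0.0515] yawY 93.12 j1,j6 [-24.7 -27.7] F [-15.3  -0.3   4.5] gap -0.0002 tilt [-0.0805 -0.002 ]
```

View pics/s5.png

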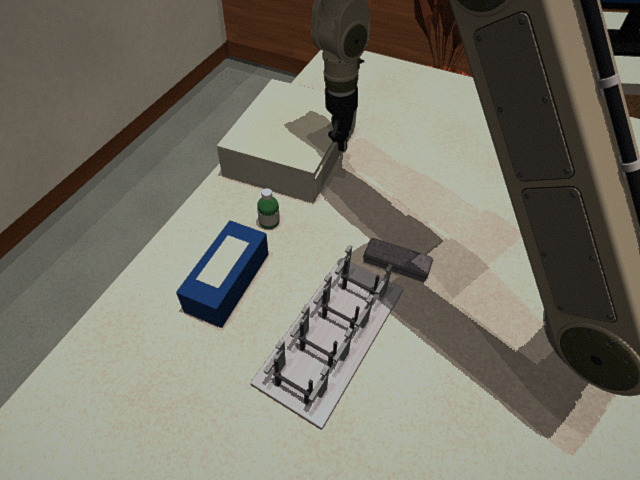

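```bash
python3 -m inch '[[[0.01,0,0],0],[[0.03,0,0],0],[[0.06,0,0],0],[[0.09,0,0],0],[[0.12,0,0],0]]'; python3 -m inch '[[[0.02,0,-0.03],0],[[0.04,0,-0.07],0],[[0.05,0,-0.11],0],[[0.05,0.02,-0.15],0],[[0.05,0.02,-0.15],0]]';python3 -m inch '[[[0,0.04,0],0],[[0,0.08,0],0],[[0,0.12,0],0],[[0,0.16,0],0],[[0,0.2,0],0]]';python3 -m inch '[[[0,0.04,0],0],[[0,0.08,0],0],[[0,0.12,0],0],[[0,0.12,0],0],[[0,0.12,0],0]]'
python3 - <<'E'
from h import *
go(.4,0.1,.2,93.27)
c,P=shot("top","t6.png"); X=cloud(c,P); z=X[...,2]
m=(z>.074)&(z<.086)&(X[...,1]<-.06)&(X[...,0]<.74)&(X[...,0]>.62)&(X[...,1]>-.42)
p=X[m][:,:2].astype(np.float32); r=cv2.minAreaRect(p); print("panel",len(p),np.round(r[0],4),np.round(r[1],4),r[2])
o=np.load("top0.npz")["X"]
def box(X,a,b,c0,d,zl,zh):
    m=(X[...,0]>a)&(X[...,0]<b)&(X[...,1]>c0)&(X[...,1]<d)&(X[...,2]>zl)&(X[...,2]<zh); q=X[m]; return len(q),q.mean(0).round(4)
for n,b in dict(tissue=(.66,.8,.09,.33,.068,.082),drops=(.69,.78,-.02,.07,.05,.12),case=(.34,.51,-.03,.06,.03,.042),cab=(.66,.95,-.4,-.04,.094,.106)).items(): print(n,box(o,*b),box(X,*b))
E
```

```text
clock: 41.88
tcp_pos: [0.5374, -0.2324, 0.0615]
orientation: [-0.039, -0.027, 0.999, -0.0]
wrist_force: [-0.3, -0.4, 0.4]
finger_gap: -0.0003
clock: 42.3
tcp_pos: [0.5009, -0.2153, 0.2233]
orientation: [-0.034, -0.027, 0.999, -0.003]
wrist_force: [1.8, -0.5, -0.9]
finger_gap: 0.0
clock: 42.72
tcp_pos: [0.4904, -0.014, 0.223]
orientation: [-0.032, -0.027, 0.999, -0.003]
wrist_force: [1.2, 0.1, -0.0]
finger_gap: -0.0002
clock: 43.13
tcp_pos: [0.4841, 0.108, 0.2228]
orientation: [-0.031, -0.029, 0.999, -0.003]
wrist_force: [0.5, -0.1, 0.3]
finger_gap: -0.0002
shift [0.0828, -0.0029, 0.0281] spin 0.09 | clk 43.13 tcp [0.4841 0.108  0.2228] yawY 93.36 j1,j6 [3.5 0.1] F [ 0.5 -0.1  0.3] gap -0.0002 tilt [-0.0626 -0.0086]
panel 503 [ 0.6758 -0.2168] [0.3159 0.0728] 79.85723114013672
tissue (3849, array([0.7297, 0.2117, 0.0766])) (1635, array([0.7554, 0.2155, 0.0768]))
drops (389, array([0.7269, 0.0278, 0.0776])) (390, array([0.727 , 0.0277, 0.0776]))
case (1556, array([0.4256, 0.0154, 0.0368])) (1555, array([0.4257, 0.0154, 0.0369]))
cab (16810, array([ 0.7963, -0.2184,  0.1013])) (16823, array([ 0.7962, -0.2184,  0.1013]))
```

View pics/t6.png

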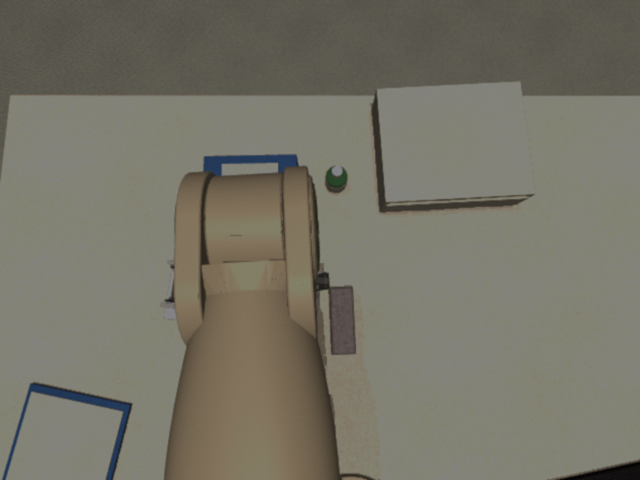

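Run:
```python
from h import *
o=np.array([.675,-.2265]); ex=np.array([.9984,.057]); ey=np.array([-.057,.9984])
for n in ["top","side"]:
    c,P=shot(n); X=cloud(c,P); z=X[...,2]; u=(X[...,:2]-o)@ex; v=(X[...,:2]-o)@ey
    for nm,lo,hi in [("cab top edge",.096,.106),("panel",.065,.08),("panel low",.03,.065)]:
        for a,b in [(-.14,-.05),(-.05,.05),(.05,.14)]:
            m=(z>lo)&(z<hi)&(v>a)&(v<b)&(u>-.1)&(u<.05)
            if m.sum()>5: print(n,nm,(a,b),m.sum(),np.percentile(u[m],[1,50,99]).round(4))
```

```text
top cab top edge (-0.14, -0.05) 1037 [0.0002 0.0244 0.0496]
top cab top edge (-0.05, 0.05) 1148 [0.0003 0.0244 0.0494]
top cab top edge (0.05, 0.14) 1043 [0.0004 0.0241 0.0494]
top panel (-0.14, -0.05) 88 [-0.0038 -0.0029  0.0025]
top panel (-0.05, 0.05) 99 [-0.0037 -0.0029  0.0029]
top panel (0.05, 0.14) 83 [-0.0037 -0.0028  0.0027]
top panel low (-0.14, -0.05) 137 [-0.0038 -0.0031 -0.0024]
top panel low (-0.05, 0.05) 146 [-0.0038 -0.003  -0.0022]
top panel low (0.05, 0.14) 142 [-0.0038 -0.0031 -0.0023]
side cab top edge (-0.14, -0.05) 308 [0.002  0.0307 0.0496]
side cab top edge (-0.05, 0.05) 538 [-0.0016  0.0237  0.0496]
side cab top edge (0.05, 0.14) 552 [-0.0012  0.0238  0.0496]
side panel (-0.14, -0.05) 12 [-0.0051 -0.0025  0.0025]
side panel (-0.05, 0.05) 104 [-0.006  -0.0041  0.0025]
side panel (0.05, 0.14) 111 [-0.0057 -0.004   0.0025]
side panel low (-0.14, -0.05) 7 [-0.0051 -0.0047 -0.0034]
side panel low (-0.05, 0.05) 120 [-0.0063 -0.0048 -0.0037]
side panel low (0.05, 0.14) 129 [-0.0061 -0.0046 -0.0034]
```

```bash
python3 -m inch '[[[-0.04,0,0],0],[[-0.08,0,0],0],[[-0.12,0,0],0],[[-0.16,0,0],0],[[-0.2,0,0],0]]'; python3 -m inch '[[[-0.04,0,0],0],[[-0.08,0,0],0],[[-0.12,0,0],0],[[-0.14,0,0],0],[[-0.14,0,0],0]]'; python3 -c "
from h import *
go(.48,.1,.2,93.27); print(env.get_state()['joint_pos'].round(2))"
```

```text
clock: 43.7
tcp_pos: [0.6859, 0.1128, 0.2097]
orientation: [-0.031, -0.025, 0.999, -0.003]
wrist_force: [0.1, -0.1, 1.4]
finger_gap: -0.0001
clock: 44.12
tcp_pos: [0.8115, 0.1137, 0.1864]
orientation: [-0.029, -0.022, 0.999, -0.003]
wrist_force: [5.0, -0.1, 4.1]
finger_gap: -0.0002
shift [0.332, 0.0012, 0.0056] spin -0.68 | clk 44.12 tcp [0.8115 0.1137 0.1864] yawY 92.59 j1,j6 [ 2.5 -0.1] F [ 5.  -0.1  4.1] gap -0.0002 tilt [-0.0574 -0.0072]
[ 0.04  1.06  1.27  1.84 -0.   -0.  ]
```

```bash
python3 -c "
from h import *
print(env.get_state()['joint_pos'].round(4))"; python3 -m inch '[[[0.04,0,-0.01],0],[[0.08,0,-0.02],0],[[0.12,0,-0.02],0],[[0.16,0,-0.02],0],[[0.2,0,-0.02],0]]'; python3 -c "
from h import *
go(.48,.1,.2,93.27); print(env.get_state()['joint_pos'].round(4))"
```

```text
[ 4.3200e-02  1.0578e+00  1.2651e+00  1.8358e+00 -4.7000e-03 -1.7000e-03]
clock: 44.53
tcp_pos: [0.6552, 0.1041, 0.2137]
orientation: [-0.029, -0.021, 0.999, -0.003]
wrist_force: [-0.3, 0.5, 1.1]
finger_gap: 0.0001
shift [0.1741, 0.0032, 0.0238] spin -0.9 | clk 44.53 tcp [0.6552 0.1041 0.2137] yawY 92.37 j1,j6 [ 2.2 -0.1] F [-0.3  0.5  1.1] gap 0.0001 tilt [-0.0576 -0.0071]
[ 0.0389  0.5511  0.3647  1.4423 -0.0048 -0.0021]
```

```bash
python3 -m inch '[[[0.02,-0.04,0],0],[[0.04,-0.08,0],0],[[0.06,-0.12,0],0],[[0.08,-0.16,0],0],[[0.085,-0.2,0],0]]'; python3 -m inch '[[[0,-0.04,0],0],[[0,-0.08,0],0],[[0,-0.1,0.02],0],[[0,-0.1,0.05],0],[[0,-0.1,0.08],0]]'; python3 -c "
from h import *
go(.565,-.2,.03,93.27)"; python3 -m inch '[[[0,0,0.03],0],[[0,0,0.06],0],[[0,0,0.08],0],[[0,0,0.08],0]]';python3 -c "
from h import *
go(.565,-.2,.03,93.27)"; python3 -m inch '[[[0,0,-0.03],0],[[0,0,-0.07],0],[[0,0,-0.11],0],[[0,0,-0.15],0],[[0,0,-0.15],0]]';python3 -c "
from h import *
go(.565,-.2,.03,93.27)"
```

```text
clock: 44.95
tcp_pos: [0.5785, -0.0891, 0.2201]
orientation: [-0.029, -0.019, 0.999, -0.003]
wrist_force: [0.4, -0.8, 0.2]
finger_gap: 0.0004
clock: 45.37
tcp_pos: [0.5777, -0.1947, 0.1407]
orientation: [-0.027, -0.016, 0.999, -0.004]
wrist_force: [-0.3, 0.4, -0.6]
finger_gap: -0.0005
shift [0.0068, -0.0042, 0.1112] spin -1.44 | clk 45.37 tcp [ 0.5777 -0.1947  0.1407] yawY 91.83 j1,j6 [-25.3 -27.1] F [-0.3  0.4 -0.6] gap -0.0005 tilt [-0.0546 -0.0083]
clock: 45.7
tcp_pos: [0.569, -0.1962, 0.0558]
orientation: [-0.031, -0.014, 0.999, -0.002]
wrist_force: [-0.8, 0.2, -0.2]
finger_gap: -0.0002
shift [0.0025, -0.0036, 0.026] spin -1.66 | clk 45.7 tcp [ 0.569  -0.1962  0.0558] yawY 91.61 j1,j6 [-25.8 -27.3] F [-0.8  0.2 -0.2] gap -0.0002 tilt [-0.0625 -0.0044]
clock: 46.12
tcp_pos: [0.5822, -0.1988, 0.2166]
orientation: [-0.024, -0.013, 1.0, -0.005]
wrist_force: [1.4, -0.1, 0.7]
finger_gap: 0.0002
shift [0.0082, 0.0011, 0.1872] spin -1.77 | clk 46.12 tcp [ 0.5822 -0.1988  0.2166] yawY 91.5 j1,j6 [-25.5 -26.9] F [ 1.4 -0.1  0.7] gap 0.0002 tilt [-0.048  -0.0113]
```

```bash
python3 -m inch '[[[0.002,0,0.03],0],[[0.004,0,0.06],0],[[0.007,0,0.095],0],[[0.009,0,0.13],0],[[0.01,0,0.16],0]]'; python3 -m inch '[[[0,0,0],0],[[0,0,0],0],[[0,0,0],0]]'; python3 -m inch '[[[0,0,0.01],0],[[0,0,0.018],0],[[0,0,0.018],0]]'; python3 -m inch '[[[0,0,-0.03],0],[[0,0,-0.07],0],[[0,0,-0.11],0],[[0,0,-0.15],0],[[0,0,-0.15],0]]'; python3 -m inch '[[[0,0,0],0],[[0,0,0],0]]'; python3 -c "
from h import *
go(.565,-.2,.03,93.27)"; python3 -m inch '[[[0.002,0,0.03],0],[[0.004,0,0.06],0],[[0.007,0,0.095],0],[[0.009,0,0.13],0],[[0.01,0,0.155],0]]'; python3 -m inch '[[[0,0,0],0],[[0,0,0],0],[[0,0,0],0]]'; python3 -m inch '[[[0,0,-0.03],0],[[0,0,-0.07],0],[[0,0,-0.11],0],[[0,0,-0.15],0],[[0,0,-0.15],0]]'; python3 -m inch '[[[0,0,0],0],[[0,0,0],0]]';  python3 -c "
from h import *
go(.565,-.2,.03,93.27)"
```

```text
clock: 46.53
tcp_pos: [0.5642, -0.2024, 0.0572]
orientation: [-0.023, -0.012, 1.0, -0.006]
wrist_force: [1.2, 0.5, -0.7]
finger_gap: 0.0002
clock: 46.78
tcp_pos: [0.5656, -0.204, 0.0598]
orientation: [-0.022, -0.011, 1.0, -0.007]
wrist_force: [0.9, 0.5, -0.1]
finger_gap: -0.0001
clock: 47.03
tcp_pos: [0.5649, -0.2044, 0.0416]
orientation: [-0.022, -0.011, 1.0, -0.007]
wrist_force: [0.3, -0.1, 0.2]
finger_gap: 0.0003
clock: 47.45
tcp_pos: [0.5755, -0.2039, 0.201]
orientation: [-0.015, -0.011, 1.0, -0.01]
wrist_force: [1.9, -0.3, 0.8]
finger_gap: -0.0001
clock: 47.62
tcp_pos: [0.5766, -0.2043, 0.203]
orientation: [-0.013, -0.011, 1.0, -0.011]
wrist_force: [0.4, -0.0, 0.5]
finger_gap: -0.0001
shift [0.0069, 0.0082, 0.1731] spin -1.94 | clk 47.62 tcp [ 0.5766 -0.2043  0.203 ] yawY 91.33 j1,j6 [-26.1 -27.4] F [ 0.4 -0.   0.5] gap -0.0001 tilt [-0.0264 -0.022 ]
clock: 48.03
tcp_pos: [0.5595, -0.2065, 0.0439]
orientation: [-0.016, -0.011, 1.0, -0.01]
wrist_force: [-0.2, 0.6, -1.5]
finger_gap: 0.0
clock: 48.28
tcp_pos: [0.5595, -0.2065, 0.0441]
orientation: [-0.016, -0.011, 1.0, -0.009]
wrist_force: [0.2, -0.1, 0.4]
finger_gap: -0.0
clock: 48.7
tcp_pos: [0.5695, -0.2057, 0.2062]
orientation: [-0.008, -0.012, 1.0, -0.014]
wrist_force: [1.5, -1.0, 1.5]
finger_gap: 0.0002
clock: 48.87
tcp_pos: [0.5717, -0.2066, 0.2106]
orientation: [-0.004, -0.012, 1.0, -0.016]
wrist_force: [0.1, 0.1, 0.8]
finger_gap: 0.0
shift [0.005, 0.0124, 0.1803] spin -1.92 | clk 48.87 tcp [ 0.5717 -0.2066  0.2106] yawY 91.35 j1,j6 [-26.5 -27.9] F [0.1 0.1 0.8] gap 0.0 tilt [-0.0078 -0.0313]
```

```bash
python3 -m inch '[[[0.002,0,0.03],0],[[0.004,0,0.06],0],[[0.007,0,0.095],0],[[0.009,0,0.13],0],[[0.01,0.005,0.16],0]]'; python3 -m inch '[[[0,0,0],0],[[0,0,0],0],[[0,0,0],0]]'; python3 -m inch '[[[0,0,-0.03],0],[[0,0,-0.07],0],[[0,0,-0.11],0],[[0,0,-0.15],0],[[0,0,-0.15],0]]'; python3 -m inch '[[[0,0,0],0],[[0,0,0],0]]'; python3 -m inch '[[[0.002,0,0.03],0],[[0.002,0,0.06],0],[[0.002,0,0.095],0],[[0.002,0,0.13],0],[[0.002,0.005,0.155],0]]'; python3 -m inch '[[[0,0,0],0],[[0,0,0],0],[[0,0,0],0]]'; python3 -m inch '[[[0,0,-0.03],0],[[0,0,-0.07],0],[[0,0,-0.11],0],[[0,0,-0.15],0],[[0,0,-0.15],0]]'; python3 -m inch '[[[0,0,0],0],[[0,0,0],0]]';  python3 -c "
from h import *
go(.6,-.2295,.053,93.27)"
```

```text
clock: 49.28
tcp_pos: [0.559, -0.2069, 0.0481]
orientation: [-0.005, -0.011, 1.0, -0.015]
wrist_force: [0.3, 0.9, -0.5]
finger_gap: 0.0001
clock: 49.53
tcp_pos: [0.5596, -0.2073, 0.0492]
orientation: [-0.004, -0.011, 1.0, -0.016]
wrist_force: [0.9, 0.0, 0.1]
finger_gap: -0.0003
clock: 49.95
tcp_pos: [0.5661, -0.2049, 0.2118]
orientation: [0.004, -0.011, 1.0, -0.02]
wrist_force: [1.8, 0.2, 1.2]
finger_gap: -0.0001
clock: 50.12
tcp_pos: [0.5684, -0.2061, 0.2168]
orientation: [0.008, -0.011, 1.0, -0.022]
wrist_force: [0.5, 0.9, 0.3]
finger_gap: -0.0003
clock: 50.53
tcp_pos: [0.5675, -0.2081, 0.0585]
orientation: [0.007, -0.011, 1.0, -0.022]
wrist_force: [-0.3, 0.6, -0.4]
finger_gap: 0.0
clock: 50.78
tcp_pos: [0.568, -0.2084, 0.0595]
orientation: [0.007, -0.011, 1.0, -0.022]
wrist_force: [0.6, -0.5, 0.4]
finger_gap: -0.0002
clock: 51.2
tcp_pos: [0.5705, -0.204, 0.222]
orientation: [0.016, -0.011, 0.999, -0.026]
wrist_force: [1.4, -1.0, 0.5]
finger_gap: 0.0003
clock: 51.37
tcp_pos: [0.5726, -0.2051, 0.2269]
orientation: [0.02, -0.011, 0.999, -0.029]
wrist_force: [1.2, 0.5, 0.3]
finger_gap: 0.0001
shift [-0.0199, -0.0149, 0.1759] spin -2.09 | clk 51.37 tcp [ 0.5726 -0.2051  0.2269] yawY 91.18 j1,j6 [-26.3 -27.6] F [1.2 0.5 0.3] gap 0.0001 tilt [ 0.0406 -0.0565]
```

```bash
python3 -m inch '[[[-0.002,-0.003,0.03],-2],[[-0.006,-0.006,0.065],-2],[[-0.01,-0.01,0.1],-2],[[-0.013,-0.015,0.14],-2],[[-0.013,-0.015,0.17],-2]]'; python3 -m inch '[[[0,0,0],0],[[0,0,0],0]]';  python3 -c "
from h import *
go(.653,-.2265,.058,93.27)"
```

```text
clock: 51.78
tcp_pos: [0.5921, -0.2298, 0.0554]
orientation: [0.019, -0.028, 0.999, -0.029]
wrist_force: [0.0, -0.4, -0.5]
finger_gap: 0.0001
clock: 51.95
tcp_pos: [0.5897, -0.2288, 0.0528]
orientation: [0.016, -0.028, 0.999, -0.027]
wrist_force: [0.7, 0.3, 0.5]
finger_gap: -0.0001
shift [-0.0634, -0.0015, -0.0032] spin -0.12 | clk 51.95 tcp [ 0.5897 -0.2288  0.0528] yawY 93.15 j1,j6 [-27.6 -30.8] F [0.7 0.3 0.5] gap -0.0001 tilt [ 0.0333 -0.0531]
```

```bash
python3 -m inch '[[[-0.02,0,-0.001],0],[[-0.04,-0.001,-0.002],0],[[-0.052,-0.0015,-0.003],0],[[-0.06,-0.0015,-0.003],0],[[-0.065,-0.0015,-0.003],0]]'; python3 -m inch '[[[-0.003,0,0],0],[[-0.006,0,0],0],[[-0.008,0,0],0],[[-0.008,0,0],0]]'; python3 -c "
from h import *
go(.653,-.2265,.058,93.27)"
```

```text
clock: 52.37
tcp_pos: [0.6567, -0.2268, 0.0606]
orientation: [0.018, -0.028, 0.999, -0.028]
wrist_force: [0.2, 0.5, 0.5]
finger_gap: 0.0001
clock: 52.7
tcp_pos: [0.6637, -0.2264, 0.0613]
orientation: [0.017, -0.028, 0.999, -0.028]
wrist_force: [-3.9, -0.5, 1.5]
finger_gap: 0.0002
shift [0.0108, 0.0006, 0.0029] spin -0.12 | clk 52.7 tcp [ 0.6637 -0.2264  0.0613] yawY 93.15 j1,j6 [-24.5 -27.8] F [-3.9 -0.5  1.5] gap 0.0002 tilt [ 0.0352 -0.055 ]
```

```bash
python3 -m inch '[[[-0.002,0,0],0],[[-0.003,0,0],0],[[-0.004,0,0],0]]'; python3 -m inch '[[[-0.002,0,0],0],[[-0.004,0,0],0],[[-0.004,0,0],0]]'
python3 - <<'E'
from h import *
go(.653,-.2265,.058,93.27)
o=np.array([.675,-.2265]); ex=np.array([.9984,.057]); ey=np.array([-.057,.9984])
c,P=shot("side"); X=cloud(c,P); z=X[...,2]; u=(X[...,:2]-o)@ex; v=(X[...,:2]-o)@ey
m=(z>.03)&(z<.065)&(v>.04)&(v<.14)&(u>-.03)&(u<.03); print(m.sum(),np.percentile(u[m],[1,50,99]).round(4))
E
```

```text
clock: 52.95
tcp_pos: [0.6637, -0.2263, 0.0613]
orientation: [0.013, -0.027, 0.999, -0.028]
wrist_force: [-14.0, -1.2, 8.8]
finger_gap: -0.0002
clock: 53.2
tcp_pos: [0.6637, -0.2263, 0.0613]
orientation: [0.01, -0.027, 0.999, -0.028]
wrist_force: [-13.4, -0.7, 8.0]
finger_gap: 0.0001
shift [0.0107, 0.0006, 0.0031] spin -0.23 | clk 53.2 tcp [ 0.6637 -0.2263  0.0613] yawY 93.04 j1,j6 [-24.3 -27.5] F [-13.4  -0.7   8. ] gap 0.0001 tilt [ 0.0205 -0.0555]
147 [-0.0023 -0.0012  0.0001]
```

```bash
python3 -m inch '[[[0.01,0,0],0],[[0.03,0,0],0],[[0.06,0,0],0],[[0.09,0,0],0],[[0.12,0,0],0]]'; python3 -m inch '[[[0.02,0,-0.03],0],[[0.04,0,-0.07],0],[[0.05,0,-0.11],0],[[0.05,0.0,-0.15],0],[[0.05,0,-0.15],0]]'; python3 -m inch '[[[0,0,0],0],[[0,0,0],0],[[0,0,0],0]]'
python3 - <<'E'
from h import *
go(.48,-.2,.2,93.27)
o=np.array([.675,-.2265]); ex=np.array([.9984,.057]); ey=np.array([-.057,.9984])
Z0=np.load("top0.npz")["X"]
for n in ["top","side"]:
    c,P=shot(n,"f_%s.png"%n); X=cloud(c,P); z=X[...,2]; u=(X[...,:2]-o)@ex; v=(X[...,:2]-o)@ey
    for nm,lo,hi in [("cabtop",.096,.106),("panel",.03,.065)]:
        m=(z>lo)&(z<hi)&(v>.04)&(v<.14)&(u>-.1)&(u<.05); print(n,nm,m.sum(),np.percentile(u[m],[1,50,99]).round(4) if m.sum() else 0)
    if n=="top":
      def box(X,a,b,c0,d,zl,zh):
        m=(X[...,0]>a)&(X[...,0]<b)&(X[...,1]>c0)&(X[...,1]<d)&(X[...,2]>zl)&(X[...,2]<zh); q=X[m]; return len(q),q.mean(0).round(4)
      for k,b in dict(tissue=(.66,.8,.09,.33,.068,.082),drops=(.69,.78,-.02,.07,.05,.12),case=(.34,.51,-.03,.06,.03,.042),cab=(.66,.95,-.4,-.04,.094,.106)).items(): print(k,box(Z0,*b),box(X,*b))
E
```

```text
clock: 53.67
tcp_pos: [0.5431, -0.2327, 0.0591]
orientation: [0.01, -0.027, 0.999, -0.028]
wrist_force: [1.0, -0.5, -0.7]
finger_gap: -0.0002
clock: 54.08
tcp_pos: [0.4928, -0.2292, 0.217]
orientation: [0.016, -0.026, 0.999, -0.032]
wrist_force: [1.8, -1.1, -0.0]
finger_gap: 0.0001
clock: 54.33
tcp_pos: [0.4929, -0.2291, 0.2165]
orientation: [0.016, -0.026, 0.999, -0.032]
wrist_force: [-0.2, 0.6, -0.3]
finger_gap: 0.0001
shift [0.0118, 0.0307, 0.0142] spin -0.29 | clk 54.33 tcp [ 0.4929 -0.2291  0.2165] yawY 92.98 j1,j6 [-32.3 -35.4] F [-0.2  0.6 -0.3] gap 0.0001 tilt [ 0.0346 -0.0627]
top cabtop 1148 [0.0001 0.0244 0.0493]
top panel 151 [-0.0005  0.0005  0.0011]
tissue (3849, array([0.7297, 0.2117, 0.0766])) (3848, array([0.7297, 0.2116, 0.0767]))
drops (389, array([0.7269, 0.0278, 0.0776])) (386, array([0.7272, 0.0277, 0.0777]))
case (1556, array([0.4256, 0.0154, 0.0368])) (1556, array([0.4256, 0.0153, 0.0369]))
cab (16810, array([ 0.7963, -0.2184,  0.1013])) (16797, array([ 0.7963, -0.2184,  0.1013]))
side cabtop 620 [-0.0016  0.0235  0.0493]
side panel 146 [-0.0022 -0.0011 -0.    ]
```

View pics/f_side.png

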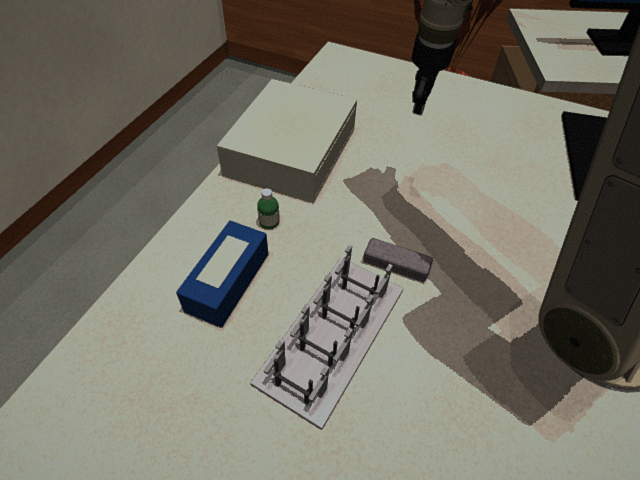

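The side picture shows the drawer flush (front at about pixel 335,150), the rack empty, and the tissue box, bottle and case in place. The arm is clear of everything, so I'm handing in.

```bash
python3 -c "
from h import *
print(env.hand_in())"
```

```text
the job is handed in; nothing more can be done
None
```

I opened the drawer to about 209 mm, took all four paddles off the rack and laid them flat on the drawer floor. They lie about 60 mm apart, with the handles towards the front panel. I then pushed the drawer shut and handed the job in at about 54 s.

**Last checks**
- **Paddles:** before closing, the depth measurements had all four lying flat, between about 12 and 190 mm along the 210 mm floor. They were not seen again once the drawer was shut.
- **Drawer:** my first push stopped about 3 mm short, probably because the tool had picked up a lean and hit the cabinet edge. I straightened it and pushed again, and the front panel now measures flush with the cabinet edge to within about 1 mm in both cameras.
- **Tissue box, bottle and case:** they have not moved, to within 0.3 mm of their starting measurements.
- **Forces:** the highest wrist force I read was about 16 N, at the drawer's end stop.

**Problems**
- **Joint 3 limit:** while trying to take the lean out of the tool, I reached too far and joint 3 read 1.2651 rad. Its stated limit is 1.26, a rounded figure, so it was at or just past its limit for a moment.
- **Tool lean:** the tool's pointing direction drifted up to about 4.6° over the run. I did not see it affect how any paddle was placed.

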